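Refit and latch the cover of a clock-testing instrument

ROBOT

A 6-joint arm with a two-finger parallel gripper is mounted at the origin on the work surface. World frame = base frame: x ahead of the robot, y to its left, z up, the work surface at z = 0. Lengths are in m, angles in rad, forces in N, time in s.
With the tool pointing down it reaches from about 0.35 to 0.975 m from the base axis. Payload 4.9 kg.
Tool frame: the origin (TCP) lies midway between the tips of the shut fingers; the grasp point (between the pads) lies ctrl.tcp_to_grasp behind it (ctrl.tcp_to_grasp is the distance from the TCP to the grasp point, in m); z points along the fingers, y is the direction in which the jaws open and shut (so a half turn about z gives the same grasp; the last joint's range is limited). The gripper opens to 85 mm and grips with 20 to 120 N. Pads are 22 mm wide; open, the fingers measure 114 mm over their backs; the gripper's body (76 mm by 85 mm) begins 54 mm behind the grasp point. The pads swing forward as they close: fully open they stand 13 mm farther back than shut.
Start: joints at [-0.119, 0.053, 1.613, -0, 1.476, -0.119], TCP at [0.625, 0, 0.206] pointing down, gripper open.
Joint ranges: [-3.01, 3.01], [-1.01, 2.22], [0.06, 2.58], [-1.02, 4.17], [0.09, 2.62], [-3.14, 3.14]. Speed limits (rad/s): [2.57, 2.57, 3.14, 3.14, 3.14, 3.14].

INTERFACE

Orientations are given as a rotation vector (axis times angle).
In Python, from station import ctrl, get_image, calibration, finish_job, models gives the robot as it stands.
- The arm moves only by the shell command python3 -m creep 'ROWS' [FORCE]. ROWS is JSON, a list of rows, each a list of 7 numbers: the opening, from 0 (shut) to 1 (fully open), then the shift along the tool's x, y, z in m, then the turn, a rotation vector about the tool's x, y, z in degrees. A call has 1 to 20 rows; each row shifts and turns the commanded pose from where the row before left it, along the tool's axes as they then stand; what a row does not reach is not made up. A row lasts 1/10 s, in which the tool goes at most 50 mm and 8.59 degrees, less where a joint would pass 70% of its speed; a pose out of reach is approached as far as the arm can. A call with a gripper value outside its range is refused whole. The fingers move at their own pace and stop on an object; FORCE is the grip in N (left out, the last holds). Time passes only in rows, so rows that do not move let the fingers close. It gives the time, the measured TCP pose, the force and the opening at its end, in the units of the state.
- ctrl.get_obs(): the state, without advancing time (a new reading comes with each control period).
- get_image(name): name is "scene" or "side" or "wrist"; returns the picture (400x640x3 uint8, red, green, blue); there is no depth.
- calibration(name): a dict with "mtx" (3x3 intrinsics, pixels), "R" (3x3) and "t" (3): a world point X has camera coordinates R X + t. Camera axes: x right, y down, z forward; pixel columns grow to the right and rows downward; lengths in m; the calibration is good to about 2 mm. A picture is of the moment at which its call begins: read the wrist's pose just before it. calibration takes no time and is no camera call; for the wrist camera it gives the pose at the moment of the call.
- finish_job(): hands the job in, once; it reports no verdict.
Trained networks look in the newest picture that a camera, given by its name, has taken for a name from the list of things; names that differ only in an ending like _2 or _b are one class to them, and where a whole thing is asked for, a point or a joint stands for the part that bears it (a point fixed in the world has none). Each returns a list of dicts, best first, with "conf" (0 to 1); they miss things now and then, are a little off and sometimes report something else, mostly with a low value. They report only what shows in the picture. A call takes as long as a camera call. They do not tell look-alikes from the thing itself.
- models.search_frame(camera, name): "extent" ([left, top, right, bottom] in pixels, round what is visible of it).
The state is a dict: "t": time; "q": joint angles; "dq": joint speeds; "effort": joint torques, N m; "tool_pos": TCP position; "tool_rot": TCP orientation; "contact_force": force on the tool from outside, world axes, zero at the start; "wrist_torque": the same for the moment, N m; "opening": finger opening in m.
Only numpy, scipy, OpenCV 4.12 (cv2) and the standard library are available. Lean on these libraries where they do the work, as an engineer would, in place of code of your own. Each camera call takes 0.05 s, during which the arm holds its last target. There are 200 camera calls.

TASK

Close up the open instrument housing: draw its cover (the plate with the black grip bar) up out of the rack by its top edge, lean it on the sloped wooden stand with the grip outwards and let go of it there, then take it again by the grip, seat it fully down over both pins of the housing, let go of it, and only then turn the steel latch in over the cover's edge as far as it goes. Leave the other things on the bench where they are.

Things in the scene. Friction and masses are not known exactly. Their poses are not given: they have to be found in the camera images.
- cover: loose aluminium plate, 0.35 kg, standing on a long edge in a rack slot. Origin: middle of that edge. Plate spans x -75..75 (length), y -4..4 (thickness), z 0..100 mm (width). Two 14 mm through holes at x = -60 and 60, z = 50. Black grip bar on the -y face: x -35..35, y -32..-4, z 44..56 (12 mm wide, 28 high). Seated, y points down; either way round fits
- cover_back (a point): centre of the cover's plain back face (the face without grip), at (0, 4, 50) mm in the cover's frame, same axes
- rack: fixed wooden rack, 170 x 150 mm, two slots along its x at y = -40 and 40 mm, 11 mm wide, slot floor 10 mm above the table, slot walls up to 40 mm. Origin: centre of its underside, z up. Cover in one slot (grip towards rack -y), dial plate in the other
- stand: fixed wooden stand, 190 mm wide (x), its board slopes at 45 degrees, facing -y. Origin at table height, z up. Foot of the board's face at (0, -30, 30) mm, with a 10 mm high lip square to the board; the face rises 62 mm up the slope from there towards +y, so the upper 38 mm of the leaning cover stand free
- stand_seat (a point): in the plane of the board's face, 50 mm up the slope from the lip, mid-width: (0, 5.4, 65.4) mm in the stand's frame, same axes. The centre of the cover's back face comes here when it leans with its long edge on the lip
- housing: fixed grey instrument housing, 160 (x) x 112 (y) x 55 mm high, open on top, brass wheels inside. Origin: centre of its underside, z up. Two steel pins at x = -60 and 60 mm, y = 0, 9 mm thick with tapered tips, 16 mm above the rim. The latch is on a block at its +y side, pivot at (0, 80) mm
- housing_seat (a point): centre of the housing's rim plane, 55 mm above its underside, midway between the pins; same axes as the housing. The cover's back face centre comes here when it is seated
- latch_post (a point): top of the round upright post, 14 mm thick and 30 mm high, on the latch bar, 42 mm from the pivot; the bar (62 x 16 x 6 mm) lies at 65.5 to 71.5 mm above the table, the post's top at 101.5 mm
- latch (a joint): latch angle in rad, axis vertical at (0, 80) mm in the housing's frame: at 0 the bar points to the housing's +x (out of the way), it grows clockwise as seen from above, at 1.57 (its stop) the bar points to the housing's -y, in over the cover's edge
- dial_plate: bystander: loose steel plate 130 x 80 x 8 mm with a 44 mm round opening and no grip, standing in the rack's other slot; origin at the middle of its lower edge
- oil_jar: bystander: amber glass jar, 48 mm thick, 65 mm high, origin underneath
- brass_wheel: bystander: brass wheel lying flat, 80 mm across, 44 mm high at its arbor, origin underneath
- case_ring: bystander: round steel cup, 80 mm across, 25 mm high, origin underneath
- screwdriver: bystander: screwdriver lying on the table, 160 mm long, origin under its middle
Not all that is in view belongs to the job. Leave any blue look-alike of the stand alone.

How it is judged:
By the outcome, as a careful person would: the job done as asked, in the order asked, and still so for the second after the job is handed in, with the robot touching nothing.
It also fails if it takes over 61 s, if anything falls off the work surface, if the arm or the gripper's body presses on something with over 40 N, if the wrist force passes 120 N, or if a joint passes its speed limit or range.

## Working session

There is one attempt and no reset: what is moved stays moved. The work goes in short steps, Python scripts to look and compute and a shell command to move; the robot and the scene stay as the last step left them, time stands still between calls to the robot, and variables do not carry over. Pictures are saved under pics/ and viewed, about 8 in all and at most 12, crops included, and the job is handed in when it is done.

```bash
ls; mkdir -p pics; python3 - <<'E'
from station import ctrl, get_image, calibration, models
import cv2, numpy as np
o=ctrl.get_obs(); print(o['t'],o['tool_pos'],o['tool_rot'],ctrl.tcp_to_grasp)
for c in ['scene','side']:
    im=get_image(c); cv2.imwrite(f'pics/{c}0.png',cv2.cvtColor(im,cv2.COLOR_RGB2BGR))
    k=calibration(c); print(c,k['mtx'][0],k['mtx'][1], 'campos',-k['R'].T@k['t'],'fwd',k['R'][2])
    for n in ['cover','rack','stand','housing','latch','dial_plate','oil_jar','latch_post']:
        print(n,[(np.round(d['extent']).astype(int).tolist(),round(d['conf'],2)) for d in models.search_frame(c,n)][:3])
a=[cv2.imread(f'pics/{c}0.png') for c in ['scene','side']]
E
```

```text
pics
0.0 [6.24319968e-01 1.15140576e-04 2.04356390e-01] [-2.22024509e+00 -2.22032762e+00  2.00443896e-03] 0.0187
scene [414.1925015    0.         316.43755658] [  0.         414.1925015  203.75779507] campos [1.10148102 0.09684568 0.7457119 ] fwd [-0.65894833 -0.07209343 -0.74872534]
cover [([430, 167, 460, 245], 0.65)]
rack [([386, 180, 466, 250], 0.96), ([131, 172, 220, 247], 0.7), ([265, 189, 342, 277], 0.55)]
stand [([267, 188, 340, 280], 0.82), ([198, 106, 253, 171], 0.78)]
housing [([186, 200, 210, 222], 0.65), ([129, 170, 219, 246], 0.64)]
latch [([185, 201, 210, 222], 0.58)]
dial_plate [([403, 170, 419, 239], 0.76), ([186, 201, 210, 222], 0.74), ([431, 164, 459, 240], 0.33)]
oil_jar [([404, 297, 432, 328], 0.73)]
latch_post [([186, 199, 210, 224], 0.72)]
side [376.74528634   0.         318.20973105] [  0.         376.74528634 201.03566343] campos [ 0.38615539 -0.56989162  0.5693663 ] fwd [ 0.18721006  0.77863662 -0.59889682]
cover [([240, 137, 298, 169], 0.91), ([240, 171, 304, 209], 0.41)]
rack [([238, 170, 305, 208], 0.69)]
stand [([284, 212, 377, 266], 0.94), ([118, 341, 262, 399], 0.94)]
housing [([310, 294, 430, 400], 0.84)]
latch [([353, 295, 391, 314], 0.71)]
dial_plate [([250, 161, 302, 187], 0.78), ([354, 295, 391, 317], 0.23)]
oil_jar [([355, 154, 375, 182], 0.86), ([235, 171, 304, 207], 0.21)]
latch_post [([353, 295, 393, 316], 0.59)]
```

```bash
python3 - <<'E'
import cv2
a=cv2.imread('pics/scene0.png')[90:350,110:510]; b=cv2.imread('pics/side0.png')[110:400,100:500]
cv2.imwrite('pics/scene0c.png',cv2.resize(a,None,fx=2,fy=2,interpolation=cv2.INTER_CUBIC))
cv2.imwrite('pics/side0c.png',cv2.resize(b,None,fx=2,fy=2,interpolation=cv2.INTER_CUBIC))
E
```

```text
(no output)
```

View pics/scene0c.png

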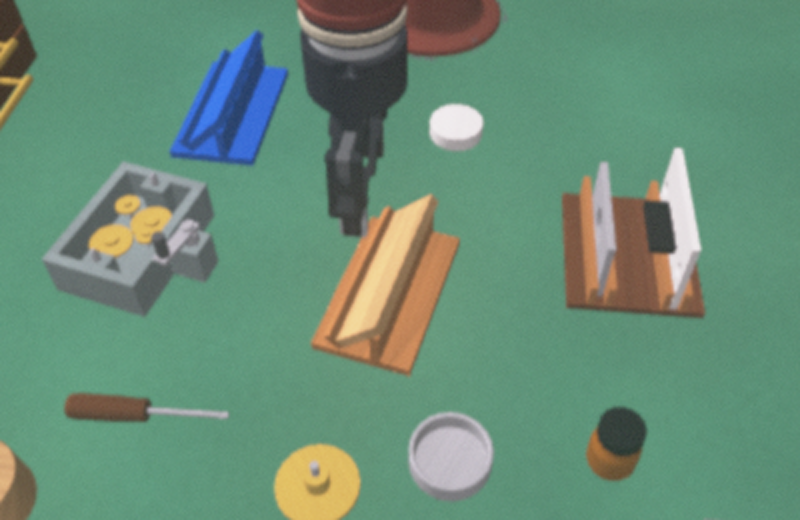

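View pics/side0c.png

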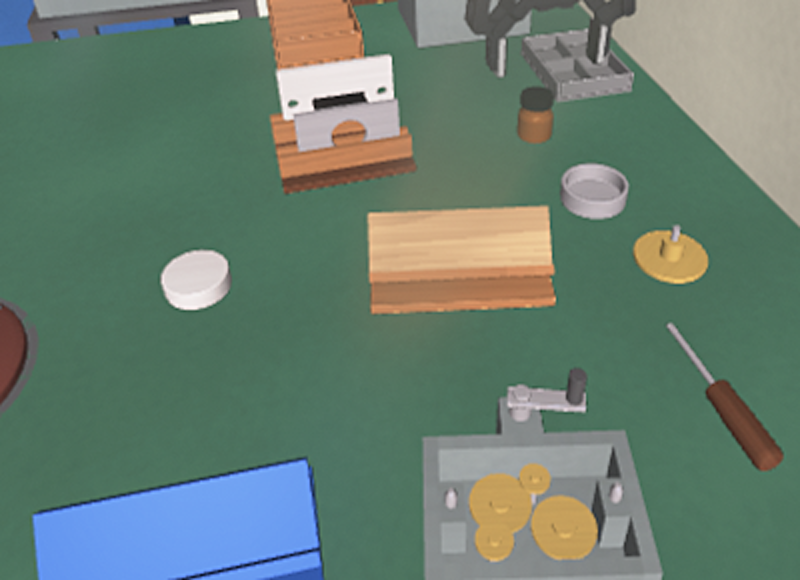

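The scene crop (×2, offset 110,90) shows two stand-like things: the wooden one at crop (385,280) and the blue look-alike at (235,95). The wooden one matches the description. The cover, a white plate with a black grip, is in the rack's right-hand slot at (680,230), and the grip faces -y. The grey housing is at (135,235), with its latch pointing towards +x. The side crop agrees. Next I fit planar poses to hand-picked corners from both views.

```bash
cat > h.py <<'E'
import numpy as np, cv2, json
from scipy.optimize import least_squares
from scipy.spatial.transform import Rotation as Ro
from station import ctrl, get_image, calibration, models
def proj(k,X):
    c=np.atleast_2d(X)@np.array(k['R']).T+k['t']; u=c@np.array(k['mtx']).T; return u[:,:2]/u[:,2:]
def T(p,X):  # planar pose (x,y,yaw), object points in mm -> world
    c,s=np.cos(p[2]),np.sin(p[2]); X=np.atleast_2d(X)/1000.
    return np.c_[p[0]+c*X[:,0]-s*X[:,1], p[1]+s*X[:,0]+c*X[:,1], X[:,2]]
def fit(obs,p0):  # obs: list of (K, objpts mm, pixels)
    f=lambda p: np.concatenate([(proj(k,T(p,X))-u).ravel() for k,X,u in obs])
    r=least_squares(f,p0,loss='soft_l1'); return r.x, [np.round((proj(k,T(r.x,X))-u),1).tolist() for k,X,u in obs]
E
cat > f1.py <<'E'
from h import *
S,D=calibration('scene'),calibration('side')
s=lambda L: np.array(L)/2+[110,90]
d=lambda L: np.array(L)/2+[100,110]
s45=.70711
data={
'housing':([0.6,-.25,0],[(S,[[-80,56,55],[-80,-56,55],[80,-56,55],[80,56,55],[42,80,101.5]],s([[212,183],[125,163],[45,260],[147,287],[158,238]])),
  (D,[[-80,56,55],[80,56,55],[-60,0,71],[60,0,71],[42,80,101.5]],d([[423,437],[627,430],[450,489],[617,484],[577,373]]))]),
'stand':([0.6,0.0,0],[(S,[[-95,13.8,73.8],[95,13.8,73.8]],s([[435,197],[378,335]])),
  (D,[[-95,13.8,73.8],[95,13.8,73.8]],d([[368,213],[549,206]]))]),
'cover':([0.5,.35,0],[(S,[[-75,0,110],[75,0,110]],s([[679,148],[696,248]])),
  (D,[[-75,-4,110],[75,-4,110],[-60,-4,60],[60,-4,60]],d([[276,70],[391,57],[293,103],[382,90]]))]),
'rack':([0.5,.35,0],[(S,[[-85,-75,0],[85,-75,0],[85,75,0]],s([[562,200],[567,307],[703,317]])),
  (D,[[-85,-75,0],[85,-75,0]],d([[287,192],[415,170]]))]),
}
out={}
for n,(p0,obs) in data.items():
    obs=[(k,np.array(X,float),u) for k,X,u in obs]
    p,r=fit(obs,p0); out[n]=p.tolist(); print(n,np.round(p,4),np.degrees(p[2]).round(2)); print(r)
c,sn=np.cos(out['rack'][2]),np.sin(out['rack'][2]); v=np.array(out['cover'][:2])-out['rack'][:2]; print('cover in rack',c*v[0]+sn*v[1],-sn*v[0]+c*v[1])
json.dump(out,open('poses.json','w'))
E
python3 f1.py
```

```text
housing [ 0.5209 -0.2923 -0.2243] -12.85
[[[-4.3, 0.4], [-2.4, -0.9], [-3.7, -0.7], [-9.4, -0.2], [-0.3, -0.2]], [[-0.5, -1.4], [-1.2, -0.5], [-0.1, -0.5], [0.1, -0.3], [0.1, -2.7]]]
stand [ 0.5526  0.0178 -0.1925] -11.03
[[[-0.9, -0.0], [-0.4, -1.9]], [[0.7, -2.8], [-0.2, -3.2]]]
cover [0.4643 0.3187 0.0139] 0.8
[[[-0.4, 0.5], [-0.7, 1.5]], [[-0.3, -0.1], [-0.4, -1.3], [-0.4, -0.6], [-0.4, -0.4]]]
rack [0.457  0.2793 0.0386] 2.21
[[[-1.0, -0.9], [-0.3, 1.1], [0.3, 0.6]], [[-1.9, -0.3], [0.0, -1.1]]]
cover in rack 0.008740873694130668 0.039059981898081436
```

```bash
cat > ov.py <<'E'
from h import *
def edges(n):
    b=lambda x0,x1,y0,y1,z0,z1:[([x if i==0 else x, y, z]) for x in (x0,x1) for y in (y0,y1) for z in (z0,z1) for i in [0]]
    def box(*a):
        P=b(*a); return [(P[i],P[j]) for i in range(8) for j in range(i) if sum(p!=q for p,q in zip(P[i],P[j]))==1]
    def poly(L): return list(zip(L,L[1:]+L[:1]))
    if n=='housing': return poly([[-80,-56,55],[80,-56,55],[80,56,55],[-80,56,55]])+[([60,0,55],[60,0,71]),([-60,0,55],[-60,0,71]),([42,80,71.5],[42,80,101.5]),([0,80,71.5],[54,80,71.5])]
    if n=='stand': return poly([[-95,-30,30],[95,-30,30],[95,13.8,73.8],[-95,13.8,73.8]])+[([-95,-37,37],[95,-37,37])]
    if n=='cover': return box(-75,75,-4,4,10,110)+box(-35,35,-32,-4,54,66)
    if n=='rack': return poly([[-85,-75,0],[85,-75,0],[85,75,0],[-85,75,0]])
def draw(im,k,poses,f,off,col=(0,0,255)):
    for n,p in poses.items():
        for a,c in edges(n):
            q=(proj(k,T(p,[a,c]))-off+.5)*f-.5
            cv2.line(im,*[tuple(int(v*8) for v in x) for x in q],col,1,cv2.LINE_AA,3)
E
python3 - <<'E'
from ov import *
P=json.load(open('poses.json'))
S,D=calibration('scene'),calibration('side')
def crop(f,k,x,y,w,h,s):
    a=cv2.resize(cv2.imread(f)[y:y+h,x:x+w],None,fx=s,fy=s,interpolation=cv2.INTER_CUBIC); draw(a,k,P,s,np.array([x,y])); return a
A=crop('pics/scene0.png',S,125,160,100,90,4); B=crop('pics/side0.png',D,300,270,133,97,3)
C=crop('pics/scene0.png',S,255,170,100,100,3)[:, :400]; E=crop('pics/side0.png',D,270,200,120,80,3)
W=np.zeros((600,800,3),np.uint8)
def put(a,x,y): h=min(a.shape[0],600-y); w=min(a.shape[1],800-x); W[y:y+h,x:x+w]=a[:h,:w]
put(A,0,0);put(B,400,0);put(C,0,360);put(E,400,300)
cv2.imwrite('pics/ov1.png',W)
E
```

```text
(no output)
```

View pics/ov1.png

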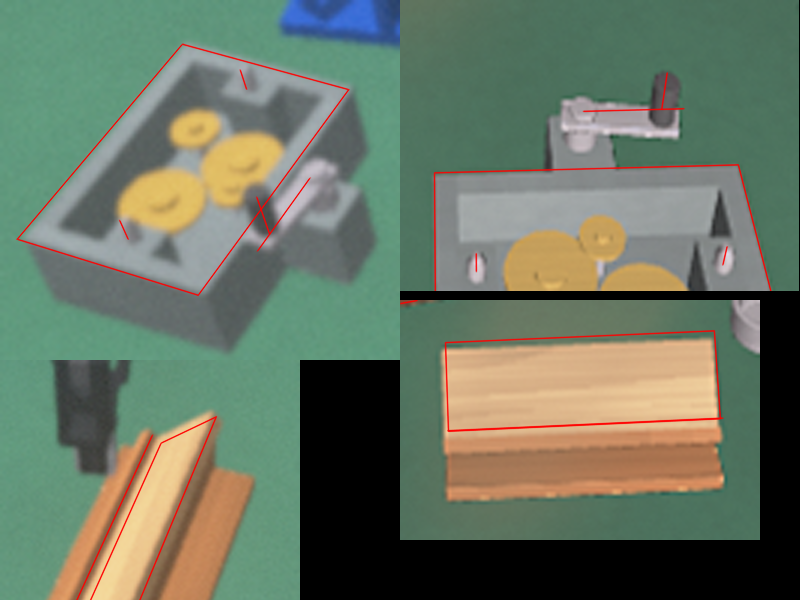

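```bash
cat > f2.py <<'E'
from h import *
S,D=calibration('scene'),calibration('side')
q=lambda L,f,o: np.array(L,float)/f+o
A=lambda L:q(L,4,[125,160]); B=lambda L:q(L,3,[300,270]); E=lambda L:q(L,3,[270,200])
s=lambda L:q(L,2,[110,90])
P=json.load(open('poses.json'))
data={'housing':[(S,[[-80,56,55],[-80,-56,55],[80,-56,55],[80,56,55],[60,0,71],[-60,0,71],[42,80,101.5]],A([[365,93],[182,47],[22,242],[233,298],[121,220],[243,70],[260,188]])),
 (D,[[-80,56,55],[80,56,55],[-60,0,71],[60,0,71],[42,80,101.5]],B([[35,173],[338,165],[76,254],[327,247],[266,76]]))],
'stand':[(S,[[-95,13.8,73.8],[95,13.8,73.8]],s([[435,198],[378,335]])),
 (D,[[-95,13.8,73.8],[95,13.8,73.8]],E([[44,49],[313,38]]))]}
for n,obs in data.items():
    p,r=fit([(k,np.array(X,float),u) for k,X,u in obs],P[n]); P[n]=p.tolist(); print(n,np.round(p,4),np.degrees(p[2]).round(2)); print(r)
json.dump(P,open('poses.json','w'))
E
python3 f2.py
```

```text
housing [ 0.5216 -0.2917 -0.2195] -12.58
[[[-4.4, -1.2], [-0.4, -0.9], [-1.5, -0.7], [-8.8, -0.9], [-0.5, -0.1], [-1.1, -0.3], [-0.9, 1.9]], [[-0.5, -0.8], [-0.3, -1.2], [-0.0, -1.0], [-0.2, -1.3], [-0.1, -2.1]]]
stand [ 0.5533  0.0181 -0.1931] -11.07
[[[-0.7, -0.3], [-0.3, -1.6]], [[0.3, -2.8], [0.2, -3.0]]]
```

```bash
python3 -m creep '[[1,0.04,-0.02,-0.01,0,0,0],[1,0.04,-0.02,-0.01,0,0,0],[1,0.04,-0.02,-0.01,0,0,0],[1,0.04,-0.02,-0.01,0,0,0],[1,0.04,-0.02,-0.01,0,0,0],[1,0.04,-0.02,-0.01,0,0,0],[1,0.04,-0.02,-0.01,0,0,0],[1,0.04,-0.02,-0.01,0,0,0],[1,0,0,0,0,0,-8.2],[1,0,0,0,0,0,-8.2],[1,0,0,0,0,0,-8.2],[1,0,0,0,0,0,-8.2],[1,0,0,0,0,0,-8.2],[1,0,0,0,0,0,-8.2],[1,0,0,0,0,0,-8.2],[1,0,0,0,0,0,-8.2],[1,0,0,0,0,0,-8.2],[1,0,0,0,0,0,-8.2],[1,0,0,0,0,0,-8.2]]'
python3 - <<'E'
from ov import *
P=json.load(open('poses.json'))
o=ctrl.get_obs(); k=calibration('wrist'); im=get_image('wrist')
Rt=Ro.from_rotvec(o['tool_rot']).as_matrix(); print(o['t'],o['q'],o['tool_pos'],'\n',Rt.round(3),'cam',-k['R'].T@k['t'],k['R'][2], k['mtx'][0][0])
a=cv2.cvtColor(im,cv2.COLOR_RGB2BGR); cv2.imwrite('pics/w1.png',a)
cov=dict(cover=P['cover'],rack=P['rack']); draw(a,k,cov,1,np.zeros(2)); cv2.imwrite('pics/w1o.png',a)
E
```

```text
t: 2.8
tool_pos: [0.465, 0.32, 0.2857]
tool_rot: [-0.015, 3.141, 0.0]
contact_force: [0.2, -0.5, 0.8]
opening: 0.0854
2.8 [ 4.70921497e-01 -1.26627510e-01  1.65562642e+00  1.64732560e-05
  1.61248896e+00 -1.10927855e+00] [0.46497446 0.31999923 0.28565441] 
 [[-1.    -0.009  0.   ]
 [-0.009  1.     0.   ]
 [-0.     0.    -1.   ]] cam [0.39426436 0.32008057 0.45392394] [ 0.27991313  0.00363415 -0.96001845] 295.3684386702212
```

View pics/w1o.png

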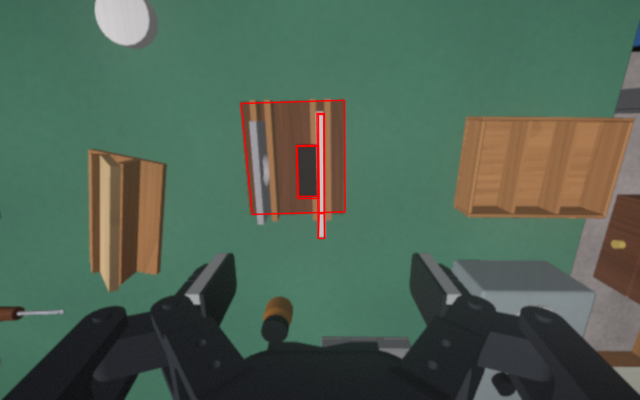

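The overlay matches the cover in the wrist view, with its top edge at column 320, rows 113–238. The TCP is directly over it, so I descend and grip the top edge.

```bash
python3 -m creep '[[0.6,0,-0.001,0.045,0,0,0],[0.6,0,0,0.045,0,0,0],[0.6,0,0,0.045,0,0,0],[0.6,0,0,0.035,0,0,0],[0.6,0,0,0.02,0,0,0],[0.6,0,0,0.014,0,0,0],[0.6,0,0,0,0,0,0],[0,0,0,0,0,0,0],[0,0,0,0,0,0,0],[0,0,0,0,0,0,0],[0,0,0,0,0,0,0],[0,0,0,0,0,0,0]]' 60
```

```text
t: 4.05
tool_pos: [0.4662, 0.3196, 0.0836]
tool_rot: [-0.005, 3.139, 0.002]
contact_force: [-0.4, -0.1, 6.5]
opening: 0.0026
```

```bash
python3 -m creep '[[0,0,0,0,0,0,0],[0,0,0,0,0,0,0]]'; python3 - <<'E'
from ov import *
a=cv2.cvtColor(get_image('wrist'),cv2.COLOR_RGB2BGR); b=cv2.cvtColor(get_image('scene'),cv2.COLOR_RGB2BGR)
W=np.hstack([cv2.resize(a[100:400,150:500],(400,343)),cv2.resize(b[100:300,350:550],(400,400))[:343]])
cv2.imwrite('pics/g1.png',W)
E
```

```text
t: 4.25
tool_pos: [0.4661, 0.3196, 0.0835]
tool_rot: [-0.006, 3.139, 0.002]
contact_force: [0.4, -0.1, 6.1]
opening: 0.0027
```

View pics/g1.png

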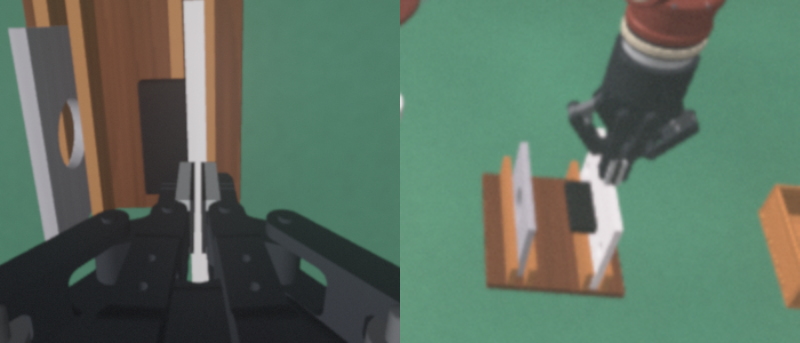

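The fingers hold the plate at its top edge. The opening reads 2.7 mm, which is odd for an 8 mm plate. I lift and check.

```bash
python3 -m creep '[[0,0,0,-0.01,0,0,0],[0,0,0,-0.02,0,0,0],[0,0,0,-0.03,0,0,0],[0,0,0,-0.03,0,0,0],[0,0,0,-0.04,0,0,0],[0,0,0,-0.04,0,0,0],[0,0,0,-0.03,0,0,0],[0,0,0,0,0,0,0]]'; python3 - <<'E'
from ov import *
P=json.load(open('poses.json'))
o=ctrl.get_obs();print(o['q'].round(3) if hasattr(o['q'],'round') else o['q'])
a=cv2.cvtColor(get_image('wrist'),cv2.COLOR_RGB2BGR); b=cv2.cvtColor(get_image('side'),cv2.COLOR_RGB2BGR)
k=calibration('side'); p=P['cover']
W=np.hstack([cv2.resize(a[0:400,0:440],(400,364)),cv2.resize(b[60:260,220:420],(400,400))[:364]])
cv2.imwrite('pics/g2.png',W)
E
```

```text
t: 5.15
tool_pos: [0.4668, 0.3198, 0.2874]
tool_rot: [-0.005, 3.133, 0.006]
contact_force: [-0.9, 0.9, 0.3]
opening: 0.0002
[ 0.469 -0.13   1.656 -0.     1.607 -1.105]
```

View pics/g2.png

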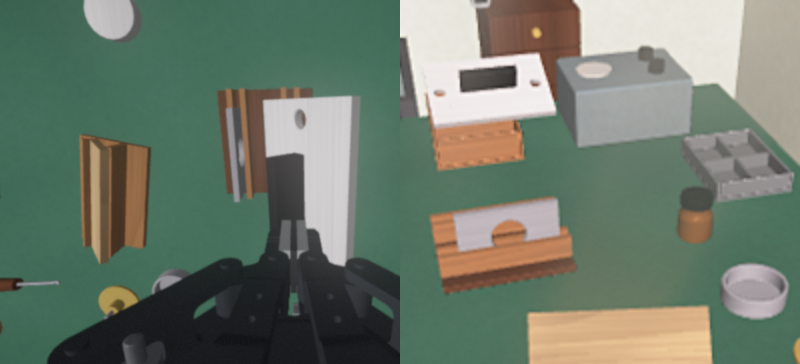

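The plate may have slipped: the opening is about 0 and it hangs tilted. I look again before doing anything else.

```bash
python3 - <<'E'
from ov import *
o=ctrl.get_obs();print(o['t'],o['opening'],o['contact_force'])
b=cv2.cvtColor(get_image('scene'),cv2.COLOR_RGB2BGR); a=cv2.cvtColor(get_image('side'),cv2.COLOR_RGB2BGR)
W=np.hstack([cv2.resize(a[40:240,200:400],(400,400)),cv2.resize(b[60:260,350:550],(400,400))])
cv2.imwrite('pics/g3.png',W)
E
```

```text
5.25 0.0002490831378626918 [-1.29883205 -1.13770007 -0.02007482]
```

View pics/g3.png

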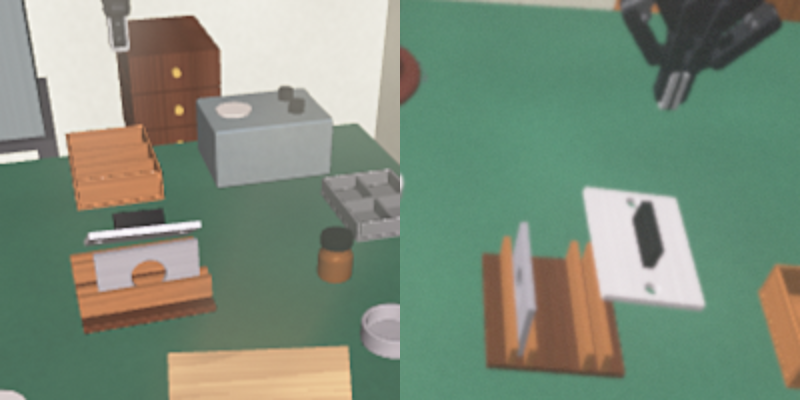

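The plate was pinched only weakly and is falling flat beside the rack, grip up. I let it settle, then find out where it lies and why the grip failed.

```bash
python3 -m creep '[[0.5,0,0,0,0,0,0],[0.5,0,0,0,0,0,0],[0.5,0,0,0,0,0,0],[0.5,0,0,0,0,0,0],[0.5,0,0,0,0,0,0],[0.5,0,0,0,0,0,0]]'; python3 - <<'E'
from ov import *
S=calibration('scene'); G=cv2.imread('pics/g1.png')
# g1 right half: scene crop x350..550,y100..300 scaled 2
g=G[:, 400:].copy()
for X,c in [((.4661,.3196,.0835),(0,0,255)),((.4661,.3196,.1022),(0,255,255)),((.4643,.3187,.11),(255,0,0))]:
    u=(proj(S,X)[0]-[350,100])*2; cv2.circle(g,tuple(np.round(u).astype(int).tolist()),2,c,-1); print(u)
out=[cv2.resize(g[100:300,100:300],(400,400),interpolation=cv2.INTER_CUBIC)]
for c,x,y in [('scene',350,110),('wrist',200,0)]:
    a=cv2.cvtColor(get_image(c),cv2.COLOR_RGB2BGR); cv2.imwrite(f'pics/{c}2.png',a)
    print(c,[(np.round(d['extent']).astype(int).tolist(),round(d['conf'],2)) for d in models.search_frame(c,'cover')][:3])
s=cv2.imread('pics/scene2.png')[90:290,330:580]; w=cv2.imread('pics/wrist2.png')[0:300,150:550]
W=np.zeros((600,800,3),np.uint8); W[:400,:400]=out[0]; W[:300,400:]=w; 
W[300:600,400:775]=cv2.resize(s,(375,300),interpolation=cv2.INTER_CUBIC)
cv2.imwrite('pics/g4.png',W)
E
```

```text
t: 5.95
tool_pos: [0.465, 0.319, 0.2817]
tool_rot: [-0.005, 3.141, 0.0]
contact_force: [0.6, -0.2, -1.0]
opening: 0.043
[200.87120626 195.23210045]
[205.21264768 183.42781402]
[206.02790095 177.0984099 ]
scene [([442, 187, 489, 254], 0.92), ([249, 312, 286, 354], 0.58), ([404, 177, 420, 239], 0.34)]
wrist [([321, 119, 388, 227], 0.85)]
```

View pics/g4.png

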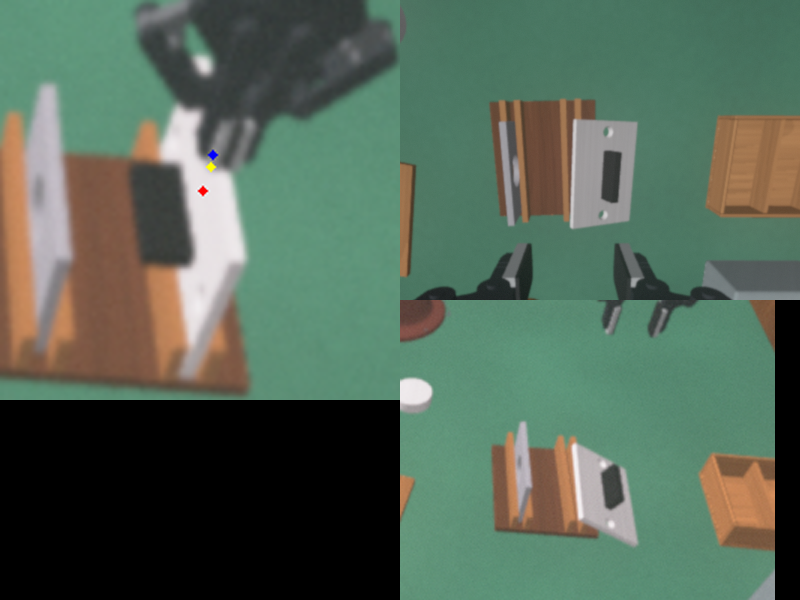

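The plate lies grip up, leaning with one long edge on the rack's outer wall; in the top-right panel it is at columns 570–637, rows 120–228. In the grasp view the fingertips ended near the top edge (yellow dot), not at the reported TCP (red dot). I check numerically where the tips really are.

```bash
python3 - <<'E'
from ov import *
S=calibration('scene')
for z in [.2817,.29,.30,.31]:
    print(z,[proj(S,(.465,.319+s*.0215,z))[0].round(1).tolist() for s in (-1,1)])
o=ctrl.get_obs(); k=calibration('wrist'); Rt=Ro.from_rotvec(o['tool_rot']).as_matrix()
for dz in [0,-.01,-.02,-.03]:
    print(dz,[proj(k,np.array(o['tool_pos'])+Rt@[x,s*.0215,dz])[0].round(1).tolist() for s in (-1,1) for x in (-.011,.011)])
b=cv2.imread('pics/scene2.png')[85:125,455:520]; w=cv2.imread('pics/wrist2.png')[225:345,220:460]
W=np.zeros((600,800,3),np.uint8)
W[:320,:520]=cv2.resize(b,(520,320),interpolation=cv2.INTER_CUBIC); W[320:560,:480]=cv2.resize(w,(480,240))
# cover corners crops
c=cv2.imread('pics/scene2.png')[180:260,435:495]; W[320:560,490:670]=cv2.resize(c,(180,240),interpolation=cv2.INTER_CUBIC)
d=cv2.imread('pics/wrist2.png')[110:235,315:395]; W[0:390,545:795]=cv2.resize(d,(250,390),interpolation=cv2.INTER_CUBIC)
cv2.imwrite('pics/g5.png',W)
E
```

```text
0.2817 [[465.1, 122.6], [489.3, 124.4]]
0.29 [[466.3, 118.8], [490.8, 120.6]]
0.3 [[467.9, 114.2], [492.6, 116.0]]
0.31 [[469.5, 109.6], [494.4, 111.4]]
0 [[286.7, 253.9], [285.5, 220.7], [355.6, 253.9], [356.8, 220.7]]
-0.01 [[284.8, 261.4], [283.4, 226.5], [357.4, 261.4], [358.7, 226.5]]
-0.02 [[282.6, 269.8], [281.1, 233.1], [359.5, 269.8], [360.9, 233.1]]
-0.03 [[280.2, 279.2], [278.4, 240.5], [361.8, 279.1], [363.4, 240.5]]
```

View pics/g5.png

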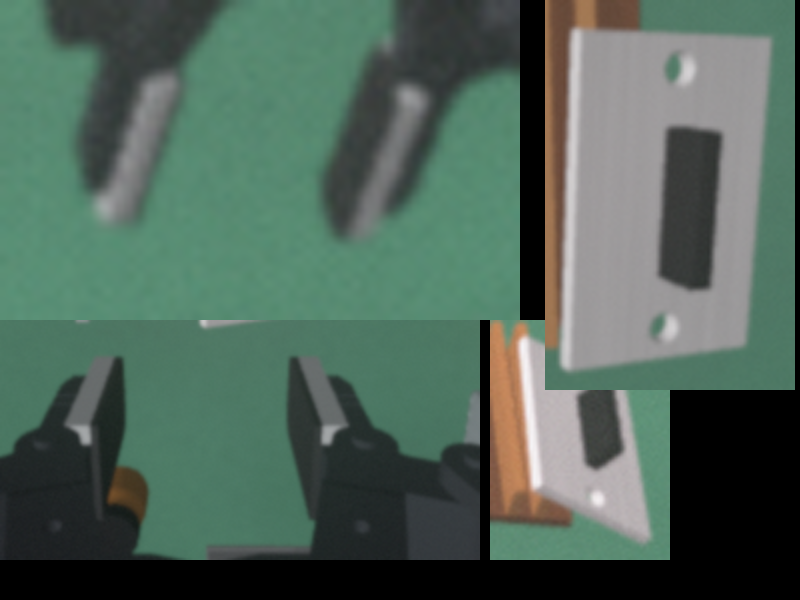

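Both views put the real fingertips about 20–25 mm behind the reported TCP, so my grasp only caught the tips. From here on I allow for that. I fit the plate's 6-DoF pose where it lies.

```bash
cat > f3.py <<'E'
from h import *
k=calibration('wrist'); S=calibration('scene')
w=lambda L:(np.array(L,float)-[545,0])/[3.125,3.12]+[315,110]
s=lambda L:(np.array(L,float)-[400,300])/1.5+[330,90]
X1=np.array([[-75,-4,0],[-75,-4,100],[75,-4,100],[75,-4,0],[-60,-4,50],[60,-4,50]],float)/1000
u1=w([[580,30],[772,38],[746,346],[574,368],[680,69],[664,328]])
u2=s([[575,447],[622,467],[636,544],[579,530],[603,465],[611,524]])
def pose(p): return Ro.from_rotvec(p[3:]).as_matrix(),p[:3]
def res(p):
    R,t=pose(p); return np.concatenate([((proj(k,X1@R.T+t)-u1)*1.0).ravel(),((proj(S,X1@R.T+t)-u2)*.6).ravel()])
R0=np.array([[1,0,0],[0,.0,.95],[0,-1,0]]).T  # placeholder
R0=np.column_stack([[1,0,0],[0,-.2,-1],[0,1,-.2]]); U,_,V=np.linalg.svd(R0); R0=U@V
r=least_squares(res,np.r_[.465,.35,.04,Ro.from_matrix(R0).as_rotvec()],loss='soft_l1')
R,t=pose(r.x); print('t',t.round(4),'\n',R.round(3)); print(res(r.x).reshape(-1,2).round(1).tolist())
print('corners',(X1@R.T+t).round(4).tolist()); np.save('cov.npy',r.x)
gt=R@[0,-.032,.05]+t; print('grip top',gt, 'grip base',R@[0,-.004,.05]+t)
for q in [(-35,-32,44),(-35,-32,56),(35,-32,56),(35,-32,44),(-35,-4,44),(35,-4,44),(35,-4,56)]:
    print(q,((proj(k,R@np.array(q)/1000+t)[0]-[315,110])*3.12+[545,0]).round(0))
o=ctrl.get_obs(); Rt=Ro.from_rotvec(o['tool_rot']).as_matrix(); print('tool',o['tool_pos'],o['t']); 
# desired tool: z=cover y, y=cover z, x=-cover x
Rd=np.column_stack([-R[:,0],R[:,2],R[:,1]]); print(np.linalg.det(Rd),'turn deg (tool axes)',np.degrees(Ro.from_matrix(Rt.T@Rd).as_rotvec()).round(2))
E
python3 f3.py
```

```text
t [0.4723 0.3212 0.0457] 
 [[ 0.999  0.009  0.032]
 [-0.025 -0.436  0.9  ]
 [ 0.022 -0.9   -0.435]]
[[0.1, 0.4], [0.1, 0.1], [0.4, -0.6], [-1.2, 0.2], [-0.2, 0.3], [0.2, -0.6], [-0.4, -0.8], [1.1, 1.2], [0.8, 0.7], [1.1, -4.1], [-0.9, -0.2], [-0.8, 0.2]]
corners [[0.3973, 0.3248, 0.0476], [0.4005, 0.4147, 0.0041], [0.5504, 0.411, 0.0074], [0.5472, 0.3211, 0.051], [0.4139, 0.3694, 0.0262], [0.5338, 0.3664, 0.0289]]
grip top [0.47359428 0.38010265 0.05273683] grip base [0.47385146 0.36790505 0.0275346 ]
(-35, -32, 44) [699. 132.]
(-35, -32, 56) [723. 132.]
(35, -32, 56) [712. 289.]
(35, -32, 44) [689. 291.]
(-35, -4, 44) [665. 126.]
(35, -4, 44) [656. 277.]
(35, -4, 56) [678. 275.]
tool [0.46499671 0.31902433 0.28168443] 6.15
1.0000000000000004 turn deg (tool axes) [25.82 -0.88  1.87]
```

```bash
python3 -m creep '[[0.6,0,0.03,0,8.5,0,0.6],[0.6,0,0.03,0,8.5,-0.4,0.6],[0.6,0,0.03,0,8.5,-0.4,0.6],[0.6,0,0,0,0,0,0],[0.6,0,0,0,0,0,0]]'; cat > goal.py <<'E'
from h import *
import sys
def rel(p,R):  # shift & turn in tool axes from measured pose to goal
    o=ctrl.get_obs(); Rt=Ro.from_rotvec(o['tool_rot']).as_matrix()
    return (Rt.T@(np.array(p)-o['tool_pos'])*1000).round(1), np.degrees(Ro.from_matrix(Rt.T@R).as_rotvec()).round(2)
E
python3 - <<'E'
from goal import *
p=np.load('cov.npy'); R=Ro.from_rotvec(p[3:]).as_matrix(); t=p[:3]
Rd=np.column_stack([-R[:,0],R[:,2],R[:,1]])
print(rel(t+R@[0,.008,.05],Rd))
E
```

```text
t: 6.65
tool_pos: [0.4648, 0.4084, 0.2648]
tool_rot: [0.037, 3.052, -0.697]
contact_force: [-0.5, -0.6, 0.6]
opening: 0.0512
(array([ -6.1,  66.7, 243.4]), array([ 0.09, -0.21,  0.37]))
```

```bash
python3 -m creep '[[0.6,-0.002,0.023,0.03,0,0,0.4],[0.6,-0.002,0.023,0.03,0,0,0],[0.6,-0.002,0.021,0.03,0,0,0],[0.6,0,0,0.04,0,0,0],[0.6,0,0,0.03,0,0,0],[0.6,0,0,0.02,0,0,0],[0.6,0,0,0.02,0,0,0],[0.6,0,0,0.02,0,0,0],[0.6,0,0,0.012,0,0,0],[0.6,0,0,0,0,0,0]]'; python3 - <<'E'
from goal import *
p=np.load('cov.npy'); R=Ro.from_rotvec(p[3:]).as_matrix(); t=p[:3]
Rd=np.column_stack([-R[:,0],R[:,2],R[:,1]])
print(rel(t+R@[0,.008,.05],Rd))
k=calibration('wrist'); a=cv2.cvtColor(get_image('wrist'),cv2.COLOR_RGB2BGR); cv2.imwrite('pics/w3.png',a)
print(models.search_frame('wrist','cover')[:2])
E
```

```text
t: 7.65
tool_pos: [0.4759, 0.366, 0.0307]
tool_rot: [0.056, 3.048, -0.69]
contact_force: [-0.1, -0.3, 0.4]
opening: 0.0507
(array([ 2.2,  2.9, 14.1]), array([ 0.32, -0.12, -0.37]))
[{'extent': [227.2, 105.9, 413.6, 337.3], 'conf': 0.68}]
```

```bash
python3 -m creep '[[0.6,0.002,0.003,0.007,0,0,0],[0.6,0,0,0.006,0,0,0],[0.6,0,0,0,0,0,0],[0,0,0,0,0,0,0],[0,0,0,0,0,0,0],[0,0,0,0,0,0,0],[0,0,0,0,0,0,0],[0,0,0,0,0,0,0]]' 60
```

```text
t: 8.55
tool_pos: [0.4748, 0.365, 0.0184]
tool_rot: [0.052, 3.046, -0.69]
contact_force: [0.5, -1.0, 5.2]
opening: 0.0101
```

```bash
python3 -m creep '[[0,0,0,-0.005,0,0,0],[0,0,0,-0.01,0,0,0],[0,0,0,-0.015,0,0,0],[0,0,0,-0.02,0,0,0],[0,0,0,-0.02,0,0,0],[0,0,0,-0.02,0,0,0],[0,0,0,0,0,0,0],[0,0,0,0,0,0,0]]' 80; python3 - <<'E'
from goal import *
P=json.load(open('poses.json'))
o=ctrl.get_obs(); print(o['opening'],o['contact_force'],np.round(o['q'],3))
a=cv2.cvtColor(get_image('wrist'),cv2.COLOR_RGB2BGR); cv2.imwrite('pics/w4.png',a); print(models.search_frame('wrist','cover')[:2])
b=cv2.cvtColor(get_image('side'),cv2.COLOR_RGB2BGR); cv2.imwrite('pics/s4.png',b); print(models.search_frame('side','cover')[:2])
b=cv2.cvtColor(get_image('scene'),cv2.COLOR_RGB2BGR); cv2.imwrite('pics/sc4.png',b); print(models.search_frame('scene','cover')[:2])
E
```

```text
t: 9.35
tool_pos: [0.4733, 0.4042, 0.0988]
tool_rot: [0.052, 3.048, -0.688]
contact_force: [-0.3, -0.2, -4.4]
opening: 0.0098
0.009834635004597745 [-0.27763934 -0.15666499 -4.40697421] [ 0.745  0.36   1.495 -0.328  1.591 -0.747]
[{'extent': [222.2, 106.8, 422.0, 346.2], 'conf': 0.93}, {'extent': [60.9, 152.7, 149.1, 304.3], 'conf': 0.46}]
[{'extent': [238.7, 113.0, 292.5, 134.3], 'conf': 0.92}, {'extent': [236.6, 170.6, 305.3, 206.6], 'conf': 0.47}]
[{'extent': [470.2, 164.8, 523.2, 234.3], 'conf': 0.74}]
```

Held securely: the opening is 10 mm on the 12 mm bar, and the force shows the cover's weight. I make one composite picture to refine the stand, the housing and the hold.

```bash
python3 - <<'E'
import cv2,numpy as np
W=np.zeros((600,800,3),np.uint8)
def put(f,x0,y0,w,h,s,X,Y):
    a=cv2.resize(cv2.imread('pics/'+f)[y0:y0+h,x0:x0+w],None,fx=s,fy=s,interpolation=cv2.INTER_CUBIC); a=a[:600-Y,:800-X]; W[Y:Y+a.shape[0],X:X+a.shape[1]]=a
put('side0.png',272,205,120,75,4,0,0)
put('scene0.png',258,182,100,100,3,0,300)
put('side0.png',300,290,105,100,3,482,0)
put('w1.png',80,140,100,160,1.875,302,300)
put('w4.png',190,95,200,200,1.5,492,300)
cv2.imwrite('pics/c1.png',W)
E
```

```text
(no output)
```

View pics/c1.png

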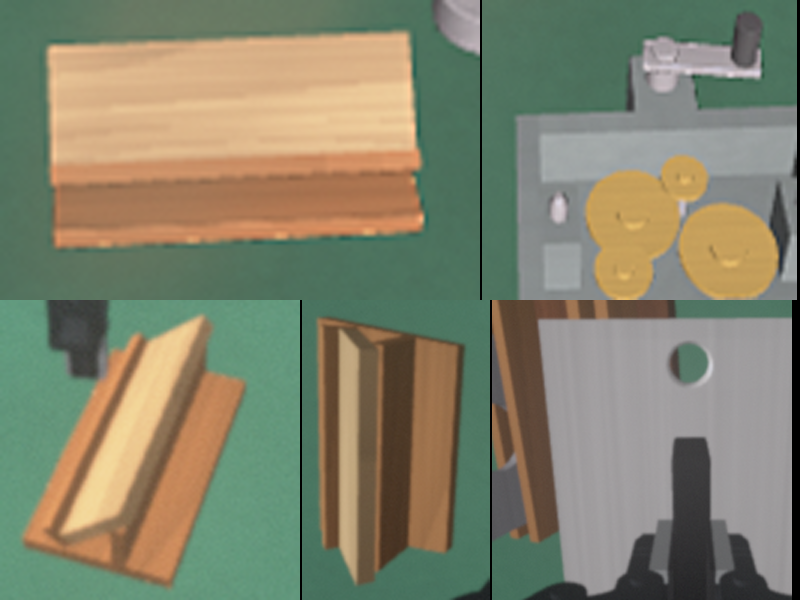

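```bash
cat > f4.py <<'E'
from goal import *
S,D=calibration('scene'),calibration('side')
o=ctrl.get_obs(); k=calibration('wrist'); Rt=Ro.from_rotvec(o['tool_rot']).as_matrix(); tp=np.array(o['tool_pos'])
# camera in tool: c = R X + t, X = Rt y + tp
Rc=np.array(k['R'])@Rt; tc=np.array(k['R'])@tp+k['t']
def wk(pos,rv):
    R=Ro.from_rotvec(rv).as_matrix(); return dict(mtx=k['mtx'],R=Rc@R.T,t=tc-Rc@R.T@np.array(pos))
K1=wk([0.46497446,0.31999923,0.28565441],[-0.0141,3.1415,0])
if __name__=='__main__':
    P=json.load(open('poses.json'))
    q=lambda L,f,o,g=(0,0): (np.array(L,float)-g)/f+o
    TL,TR,LL,LR=[-95,13.8,73.8],[95,13.8,73.8],[-95,-37.07,37.07],[95,-37.07,37.07]; FL,FR=[-95,-30,30],[95,-30,30]
    obs=[(S,[TL,TR,FR],q([[207,18],[125,225],[62,238]],3,[258,182])),
     (D,[TL,TR,LL,LR],q([[49,46],[409,34],[52,166],[417,150]],4,[272,205])),
     (K1,[TL,TR],q([[374,346],[376,570]],1.875,[80,140],[302,300]))]
    obs=[(c,np.array(X,float),u) for c,X,u in obs]
    p,r=fit(obs,P['stand']); print('all',p.round(4),np.degrees(p[2]).round(2)); [print(x) for x in r]
    for i in range(3):
        p2,r2=fit([obs[i]],P['stand']); print(i,p2.round(4),np.degrees(p2[2]).round(2),r2)
    P['stand']=p.tolist(); json.dump(P,open('poses.json','w'))
E
python3 f4.py
```

```text
all [ 0.5504  0.0184 -0.1904] -10.91
[[-0.1, -0.2], [-0.5, -2.3], [0.9, 0.2]]
[[-0.7, -2.7], [-1.1, -3.7], [-0.7, -3.3], [-0.2, -3.7]]
[[-5.0, 3.6], [-6.7, 9.9]]
0 [ 0.5521  0.0186 -0.1931] -11.06 [[[0.0, 0.4], [-0.7, -1.6], [0.7, 0.8]]]
1 [ 0.549   0.008  -0.2017] -11.55 [[[-0.4, 0.1], [0.2, -0.4], [-0.7, -0.2], [0.9, 0.1]]]
2 [ 0.5445  0.0276 -0.1757] -10.07 [[[0.1, -1.2], [-0.2, 6.5]]]
```

```bash
python3 - <<'E'
from f4 import *
pts=dict(TL=[-95,13.8,73.8],TR=[95,13.8,73.8],LL=[-95,-37.07,37.07],LR=[95,-37.07,37.07],FL=[-95,-30,30],FR=[95,-30,30])
for p in ([.5521,.0186,-.1931],[.549,.008,-.2017],[.551,.0134,-.195]):
    print(p)
    for n,X in pts.items():
        print(n,((proj(K1,T(p,X))[0]-[80,140])*1.875+[302,300]).round(0),((proj(S,T(p,X))[0]-[258,182])*3+[0,300]).round(0),((proj(D,T(p,X))[0]-[272,205])*4).round(0))
P=json.load(open('poses.json'))
print('cover check',proj(K1,T(P['cover'],[[-75,0,110],[75,0,110]])))
# rack via slot walls: where does the side camera put cover vs scene alone
d=lambda L: np.array(L)/2+[100,110]; s=lambda L: np.array(L)/2+[110,90]
for c,X,u in [(S,[[-75,0,110],[75,0,110]],s([[679,148],[696,248]])),(D,[[-75,-4,110],[75,-4,110],[-60,-4,60],[60,-4,60]],d([[276,70],[391,57],[293,103],[382,90]]))]:
    print(fit([(c,np.array(X,float),u)],P['cover']))
E
```

```text
[0.5521, 0.0186, -0.1931]
TL [366. 355.] [207. 319.] [49. 34.]
TR [364. 590.] [123. 520.] [408.  19.]
LL [330. 334.] [143. 337.] [ 52. 152.]
LR [332. 555.] [ 54. 532.] [419. 135.]
FL [346. 334.] [152. 345.] [ 53. 152.]
FR [346. 552.] [ 64. 540.] [416. 136.]
[0.549, 0.008, -0.2017]
TL [351. 351.] [194. 315.] [47. 46.]
TR [348. 587.] [106. 515.] [410.  33.]
LL [316. 329.] [131. 333.] [ 49. 165.]
LR [318. 551.] [ 38. 526.] [421. 151.]
FL [332. 330.] [140. 341.] [ 51. 166.]
FR [332. 548.] [ 49. 535.] [417. 151.]
[0.551, 0.0134, -0.195]
TL [358. 354.] [200. 317.] [49. 40.]
TR [357. 589.] [115. 518.] [409.  25.]
LL [323. 332.] [137. 335.] [ 52. 158.]
LR [325. 553.] [ 46. 530.] [421. 142.]
FL [339. 333.] [146. 344.] [ 53. 159.]
FR [340. 551.] [ 57. 538.] [417. 143.]
cover check [[320.17852134 112.89857149]
 [320.98342681 237.79537126]]
(array([0.46109381, 0.32007033, 0.01624154]), [[[0.0, -0.5], [-0.0, 0.3]]])
(array([ 0.46471217,  0.31522418, -0.00676299]), [[[-0.1, 0.2], [0.1, -0.5], [-0.2, -0.2], [0.1, 0.4]]])
```

```bash
cat > f5.py <<'E'
from f4 import *
# cover in tool at w4 : X_tool = Rg X + g ; nominal Rg maps cover x->-tool x, z->tool y, y->tool z
Rg0=np.array([[-1,0,0],[0,0,1],[0,1,0]],float)
KT=dict(mtx=k['mtx'],R=Rc,t=tc)
X=np.array([[-75,-4,0],[-75,-4,100],[-60,-4,50]],float)/1000; u=np.array([[222.7,108.3],[421.5,107],[322,137]])
ue=np.array([[238.7,295.]])
def M(p): return Ro.from_rotvec(p[3:]).as_matrix()@Rg0,p[:3]
def res(p):
    R,g=M(p); a=(proj(KT,X@R.T+g)-u).ravel()
    e=proj(KT,np.array([[-.075,-.004,0],[.03,-.004,0]])@R.T+g); d=(e[1]-e[0])/np.linalg.norm(e[1]-e[0]); v=ue[0]-e[0]
    return np.r_[a,d[0]*v[1]-d[1]*v[0],p[3:]/.02, (p[0])/.004]
r=least_squares(res,np.r_[0,-.05,-.008,0,0,0]); print(res(r.x).round(1)); p=r.x
R,g=M(p); print('cover centre back in tool mm',(R@[0,.004,.05]+g)*1000,'tilt deg',np.degrees(p[3:])); np.save('grasp.npy',p)
pc=np.load('cov.npy'); Rr=Ro.from_rotvec(pc[3:]).as_matrix(); print('TCP in cover at grasp (fit)',Rr.T@(np.array([.4748,.365,.0184])-pc[:3])*1000)
E
python3 f5.py
```

```text
[-0.3 -0.8 -0.1  0.  -0.   0.8  0.5 -0.1 -0.5 -0.1  0.1]
cover centre back in tool mm [ 0.59004808  0.70053781 -5.31484076] tilt deg [-0.06653964 -0.60078679 -0.16099327]
TCP in cover at grasp (fit) [ 0.81750241  5.49610306 51.39127939]
```

```bash
python3 -m creep '[[0,0,-0.01,-0.02,0,0,0],[0,0,-0.015,-0.03,0,0,0],[0,0,-0.02,-0.03,0,0,0],[0,0,-0.035,-0.01,0,0,0],[0,0,-0.04,-0.005,0,0,0],[0,0,-0.04,0,0,0,0],[0,0,-0.04,0,0,0,0],[0,0,-0.02,0,-4,0,0],[0,0,0,0,-8,0,0],[0,0,0,0,-8,0,0],[0,0,0,0,-8,0,0],[0,0,0,0,-8,0,0],[0,0,0,0,-8,0,0],[0,0,0,0,-8,0,0],[0,0,0,0,-8,0,0],[0,0,0,0,-8,0,0],[0,0,0,0,0,0,0]]'; cat > stand.py <<'E'
from goal import *
st=np.array([.551,.0150,-.193]); c,s=np.cos(st[2]),np.sin(st[2])
ex=np.array([c,s,0]); ey=np.array([-s,c,0]); ez=np.array([0,0,1.])
up=(ey+ez)/2**.5; into=(ey-ez)/2**.5; seat=T(st,[0,5.4,65.4])[0]
Rd=np.column_stack([-ex,up,into])
def tcp(u,n): return seat+up*u-into*n+into*.004   # u up-slope offset, n gap to board
if __name__=='__main__':
    o=ctrl.get_obs(); print('seat',seat.round(4),'q',np.round(o['q'],3))
    print('to (30,50)',rel(tcp(.03,.05),Rd)); print('to (0,0)',rel(tcp(0,0),Rd))
E
python3 stand.py
```

```text
t: 11.35
tool_pos: [0.4631, 0.2429, 0.2739]
tool_rot: [0.04, 2.905, 1.124]
contact_force: [-0.5, 0.1, -6.0]
opening: 0.0096
seat [0.552  0.0203 0.0654] q [-0.081 -0.369  2.007  0.739  1.542 -1.661]
to (30,50) (array([ -92.1, -275.7,  -39.8]), array([-2.59, -5.67,  7.22]))
to (0,0) (array([ -93.5, -303.5,   11.4]), array([-2.59, -5.67,  7.22]))
```

```bash
python3 -m creep '[[0,-0.008,-0.024,-0.004,0,0,0],[0,-0.014,-0.042,-0.006,0,0,0],[0,-0.014,-0.042,-0.006,0,0,0],[0,-0.014,-0.042,-0.006,0,0,0],[0,-0.014,-0.042,-0.006,0,0,0],[0,-0.014,-0.042,-0.006,0,0,0],[0,-0.014,-0.042,-0.006,0,0,0],[0,0,0,0,-1,-2.8,3.6],[0,0,0,0,-1,-2.8,3.6],[0,0,0,0,0,0,0],[0,0,0,0,0,0,0]]'; python3 stand.py
```

```text
t: 12.45
tool_pos: [0.5536, 0.013, 0.1243]
tool_rot: [0.257, 2.826, 1.155]
contact_force: [1.1, -0.4, -4.9]
opening: 0.01
seat [0.552  0.0203 0.0654] q [-0.502  0.041  1.923  0.734  1.494 -2.072]
to (30,50) (array([ 3. , -6.8,  0.5]), array([-0.5 ,  0.  ,  0.66]))
to (0,0) (array([  3.4, -36.3,  50.8]), array([-0.5 ,  0.  ,  0.66]))
```

```bash
python3 -m creep '[[0,0.003,-0.012,0.015,-0.5,0,0.6],[0,0,-0.012,0.015,0,0,0],[0,0,0,0.01,0,0,0],[0,0,0,0.002,0,0,0],[0,0,0,0,0,0,0],[0,0,0,0,0,0,0]]'; python3 stand.py; python3 - <<'E'
from h import *
for c in ('scene','side'):
    a=cv2.cvtColor(get_image(c),cv2.COLOR_RGB2BGR); cv2.imwrite(f'pics/{c}5.png',a)
A=cv2.imread('pics/scene5.png')[150:290,240:380]; B=cv2.imread('pics/side5.png')[170:290,260:400]
cv2.imwrite('pics/p5.png',np.hstack([cv2.resize(A,(400,400),interpolation=cv2.INTER_CUBIC),cv2.resize(B,(400,343),interpolation=cv2.INTER_CUBIC).repeat(1,0)[:343].copy() if 0 else cv2.copyMakeBorder(cv2.resize(B,(400,343),interpolation=cv2.INTER_CUBIC),0,57,0,0,cv2.BORDER_CONSTANT)]))
E
```

```text
t: 13.05
tool_pos: [0.5535, 0.0259, 0.0778]
tool_rot: [0.275, 2.82, 1.172]
contact_force: [0.2, 0.7, -3.5]
opening: 0.0099
seat [0.552  0.0203 0.0654] q [-0.486  0.104  1.952  0.757  1.421 -2.113]
to (30,50) (array([  0.3,  17.3, -41.3]), array([ 0.15,  0.11, -0.03]))
to (0,0) (array([  0.4, -12.9,   8.7]), array([ 0.15,  0.11, -0.03]))
```

```bash
python3 -m creep '[[0,0,0,0.003,0,0,0],[0,0,0,0.002,0,0,0],[0,0,0,0,0,0,0]]'; python3 -m creep '[[0,0,0,0.002,0,0,0],[0,0,0,0,0,0,0]]';  python3 -m creep '[[0,0,0,0.002,0,0,0],[0,0,0,0,0,0,0]]'; python3 stand.py | tail -1
```

```text
t: 13.45
tool_pos: [0.5535, 0.0296, 0.0736]
tool_rot: [0.276, 2.821, 1.173]
contact_force: [-0.7, 0.0, -4.6]
opening: 0.0095
t: 13.65
tool_pos: [0.5539, 0.0303, 0.0729]
tool_rot: [0.275, 2.821, 1.172]
contact_force: [-4.6, -3.1, -0.1]
opening: 0.0097
t: 13.85
tool_pos: [0.554, 0.0306, 0.0728]
tool_rot: [0.273, 2.822, 1.171]
contact_force: [-11.7, -9.4, 7.8]
opening: 0.0098
to (0,0) (array([ -0.1, -12.6,   1.8]), array([ 0.08, -0.01,  0.01]))
```

```bash
python3 - <<'E'
from h import *
from stand import *
o=ctrl.get_obs(); Rt=Ro.from_rotvec(o['tool_rot']).as_matrix(); print('force tool',Rt.T@o['contact_force'],'torque tool',Rt.T@o['wrist_torque'])
for c in ('scene','side'):
    a=cv2.cvtColor(get_image(c),cv2.COLOR_RGB2BGR); cv2.imwrite(f'pics/{c}6.png',a)
w=cv2.cvtColor(get_image('wrist'),cv2.COLOR_RGB2BGR); cv2.imwrite('pics/w6.png',w)
A=cv2.imread('pics/scene6.png')[160:290,250:380]; B=cv2.imread('pics/side6.png')[180:280,260:393]
W=np.zeros((600,800,3),np.uint8)
W[:400,:400]=cv2.resize(A,(400,400),interpolation=cv2.INTER_CUBIC); W[:300,400:]=cv2.resize(B,(400,300),interpolation=cv2.INTER_CUBIC); W[300:550,400:]=cv2.resize(w,(400,250))
cv2.imwrite('pics/p6.png',W)
E
```

```text
force tool [  9.68598802  -2.56840303 -13.69208135] torque tool [0.9919274  1.21407449 0.01680117]
```

View pics/p6.png

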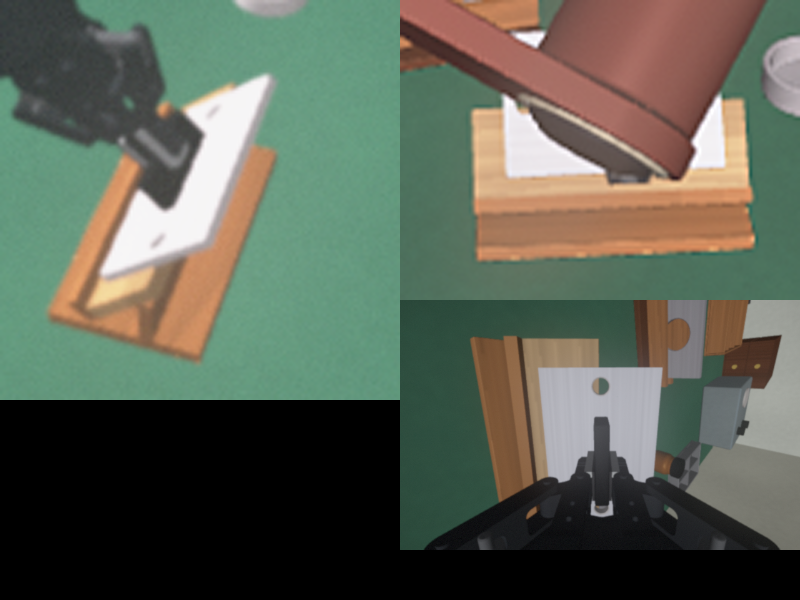

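The plate sits flat and parallel against the board (side panel, columns 503–722, rows 90–176), about 13 mm above the lip, with the grip outwards. I ease off slightly and slide it down to the lip.

```bash
python3 -m creep '[[0,0,0,-0.003,0,0,0],[0,0,-0.005,0,0,0,0],[0,0,-0.004,0,0,0,0],[0,0,0,0,0,0,0]]'; python3 stand.py | tail -1;  python3 -m creep '[[0,0,-0.002,0,0,0,0],[0,0,0,0,0,0,0]]';python3 -m creep '[[0,0,-0.002,0,0,0,0],[0,0,0,0,0,0,0]]';python3 stand.py | tail -1
```

```text
t: 14.4
tool_pos: [0.5528, 0.0236, 0.0665]
tool_rot: [0.277, 2.82, 1.173]
contact_force: [-0.6, -1.7, -1.2]
opening: 0.0097
to (0,0) (array([ 0.1, -3.1,  2.4]), array([ 0.18,  0.11, -0.11]))
t: 14.6
tool_pos: [0.5526, 0.0224, 0.0653]
tool_rot: [0.276, 2.82, 1.173]
contact_force: [-0.3, -1.6, -1.2]
opening: 0.0098
t: 14.8
tool_pos: [0.5523, 0.021, 0.0639]
tool_rot: [0.276, 2.82, 1.173]
contact_force: [0.2, -3.0, -3.1]
opening: 0.0099
to (0,0) (array([0.1, 0.5, 2.4]), array([ 0.16,  0.1 , -0.08]))
```

```bash
for i in 1 2 3; do python3 -m creep '[[0,0,-0.002,0,0,0,0],[0,0,0,0,0,0,0]]' | grep -E "pos|force"; done; python3 stand.py | tail -1
```

```text
tool_pos: [0.5525, 0.02, 0.0632]
contact_force: [1.5, 0.9, 0.3]
tool_pos: [0.5525, 0.0197, 0.0631]
contact_force: [3.0, 5.3, 5.3]
tool_pos: [0.5525, 0.0195, 0.0633]
contact_force: [0.9, 10.0, 10.9]
to (0,0) (array([0.6, 2. , 3. ]), array([ 0.7 ,  0.07, -0.01]))
```

```bash
python3 -m creep '[[0,0,0.003,0.001,0,0,0],[0,0,0.001,0.001,0,0,0],[0,0,0,0,0,0,0]]'; python3 -m creep '[[0.3,0,0,0,0,0,0],[0.3,0,0,0,0,0,0],[0.45,0,0,0,0,0,0],[0.45,0,0,0,0,0,0]]'; python3 stand.py | tail -1; python3 -m creep '[[0.45,0,0,-0.01,0,0,0],[0.45,0,0,-0.02,0,0,0],[0.45,0,0,-0.03,0,0,0],[0.45,0,0,-0.03,0,0,0],[0.45,0,0,0,0,0,0],[0.45,0,0,0,0,0,0],[0.45,0,0,0,0,0,0],[0.45,0,0,0,0,0,0]]'; python3 - <<'E'
from stand import *
k=calibration('wrist'); o=ctrl.get_obs()
w=cv2.cvtColor(get_image('wrist'),cv2.COLOR_RGB2BGR); cv2.imwrite('pics/w7.png',w); print(models.search_frame('wrist','cover')[:2])
s=cv2.cvtColor(get_image('side'),cv2.COLOR_RGB2BGR); cv2.imwrite('pics/side7.png',s); print(models.search_frame('side','cover')[:2])
# predicted cover corners if leaning with its bottom on lip, at TCP-derived place
hsv=cv2.cvtColor(w,cv2.COLOR_BGR2HSV); m=((hsv[...,1]<45)&(hsv[...,2]>140)).astype(np.uint8)
n,l,stt,c=cv2.connectedComponentsWithStats(m); i=1+stt[1:,4].argmax(); print('plate blob',stt[i],c[i])
cnt=cv2.findContours((l==i).astype(np.uint8),cv2.RETR_EXTERNAL,cv2.CHAIN_APPROX_SIMPLE)[0]; cnt=max(cnt,key=cv2.contourArea)
print(cv2.approxPolyDP(cnt,4,True)[:,0].tolist())
X=np.array([[-75,-4,0],[-75,-4,100],[75,-4,100],[75,-4,0]])/1000; Rcw=np.column_stack([ex,into,up])
print('pred',proj(k,(X-[0,.004,.05])@Rcw.T+seat).round(0).tolist())
E
```

```text
t: 15.7
tool_pos: [0.5524, 0.0203, 0.0627]
tool_rot: [0.274, 2.82, 1.172]
contact_force: [-5.4, -6.3, 7.8]
opening: 0.0099
t: 16.1
tool_pos: [0.5517, 0.0214, 0.0606]
tool_rot: [0.276, 2.821, 1.173]
contact_force: [-0.4, 0.5, -0.6]
opening: 0.0384
to (0,0) (array([-0.5,  2.7, -0.1]), array([ 0.17,  0.03, -0.1 ]))
t: 16.9
tool_pos: [0.5389, -0.0403, 0.1232]
tool_rot: [0.276, 2.822, 1.176]
contact_force: [0.3, -0.4, -0.8]
opening: 0.0382
[{'extent': [260.7, 114.8, 386.7, 283.7], 'conf': 0.94}, {'extent': [394.9, 220.6, 440.2, 257.9], 'conf': 0.49}]
[{'extent': [295.3, 217.2, 322.8, 244.5], 'conf': 0.78}]
plate blob [  477     0   163   284 26567] [582.56765913 145.7176196 ]
[[639, 0], [582, 0], [546, 8], [544, 15], [533, 17], [527, 66], [587, 61], [575, 122], [560, 140], [537, 140], [531, 178], [536, 192], [512, 225], [491, 224], [494, 228], [487, 233], [492, 235], [484, 234], [486, 248], [477, 255], [481, 261], [488, 262], [480, 254], [490, 255], [498, 264], [512, 263], [518, 270], [528, 268], [548, 277], [552, 272], [551, 278], [566, 277], [573, 283], [582, 271], [583, 280], [585, 273], [590, 275], [586, 270], [598, 266], [594, 246], [611, 241], [639, 247]]
pred [[262.0, 114.0], [388.0, 114.0], [379.0, 282.0], [271.0, 282.0]]
```

The wrist view shows the cover leaning exactly as predicted: found extent 261–387 × 115–284, predicted 262–388 × 114–282. I take it again by the grip.

```bash
python3 -m creep '[[0.45,0,0,0.03,0,0,0],[0.45,0,0,0.03,0,0,0],[0.45,0,0,0.02,0,0,0],[0.45,0,0,0.011,0,0,0],[0.45,0,0,0,0,0,0],[0,0,0,0,0,0,0],[0,0,0,0,0,0,0],[0,0,0,0,0,0,0],[0,0,0,0,0,0,0],[0,0,0,0,0,0,0]]' 80; python3 stand.py|tail -1
```

```text
t: 18.1
tool_pos: [0.5531, 0.0209, 0.0616]
tool_rot: [0.276, 2.819, 1.171]
contact_force: [-1.2, -3.8, 6.1]
opening: 0.0102
to (0,0) (array([1. , 2.2, 0.7]), array([ 0.14,  0.19, -0.03]))
```

```bash
python3 -m creep '[[0,0,0,-0.006,0,0,0],[0,0,0,-0.014,0,0,0],[0,0,0,-0.025,0,0,0],[0,0,0.005,-0.035,0,0,0],[0,0,0.02,-0.035,0,0,0],[0,0,0.025,-0.03,0,0,0],[0,0,0.02,-0.02,0,0,0],[0,0,0,0,7,0,0],[0,0,0,0,8,0,0],[0,0,0,0,8,0,0],[0,0,0,0,8,0,0],[0,0,0,0,8,0,0],[0,0,0,0,6,0,0],[0,0,0,0,0,0,0],[0,0,0,0,0,0,0]]'; cat > hous.py <<'E'
from goal import *
P=json.load(open('poses.json')); hp=np.array(P['housing'])
c,s=np.cos(hp[2]),np.sin(hp[2]); ex=np.array([c,s,0]); ey=np.array([-s,c,0]); ez=np.array([0,0,1.])
seat=T(hp,[0,0,55])[0]; Rd=np.column_stack([-ex,ey,-ez])
if __name__=='__main__':
    o=ctrl.get_obs(); print('q',np.round(o['q'],3),'seat',seat.round(4))
    print('to seat: ',rel(seat,Rd))
E
python3 hous.py; python3 - <<'E'
from h import *
w=cv2.cvtColor(get_image('wrist'),cv2.COLOR_RGB2BGR); cv2.imwrite('pics/w8.png',w); print(models.search_frame('wrist','cover')[:1])
g=cv2.cvtColor(w,cv2.COLOR_BGR2GRAY).astype(int)
for r in (115,150,200,240): print(r,[ (x,g[r,x]) for x in range(205,440,1) if abs(g[r,x+1]-g[r,x-1])>40])
for cc in (250,290,350,390): print(cc,[ (y,g[y,cc]) for y in range(85,180) if abs(g[y+1,cc]-g[y-1,cc])>40])
E
```

```text
t: 19.6
tool_pos: [0.5382, -0.0441, 0.2249]
tool_rot: [-0.304, -3.124, -0.006]
contact_force: [-0.2, 0.8, -4.9]
opening: 0.01
q [-0.222 -0.16   1.786  0.004  1.519 -1.599] seat [ 0.5216 -0.2917  0.055 ]
to seat:  (array([ -31.9, -246.8,  168.8]), array([ 0.21, -0.17,  1.46]))
[{'extent': [223.1, 109.3, 423.8, 342.4], 'conf': 0.77}]
115 [(222, np.int64(121)), (223, np.int64(158)), (422, np.int64(138)), (423, np.int64(107))]
150 [(225, np.int64(119)), (226, np.int64(156)), (419, np.int64(135))]
200 [(230, np.int64(136)), (309, np.int64(168)), (310, np.int64(125)), (311, np.int64(83)), (335, np.int64(106)), (336, np.int64(157)), (414, np.int64(151)), (415, np.int64(121))]
240 [(233, np.int64(115)), (234, np.int64(152)), (309, np.int64(160)), (310, np.int64(123)), (311, np.int64(79)), (334, np.int64(68)), (335, np.int64(104)), (336, np.int64(151)), (410, np.int64(159)), (411, np.int64(127))]
250 [(106, np.int64(118)), (107, np.int64(156))]
290 [(106, np.int64(118)), (107, np.int64(156))]
350 [(94, np.int64(130))]
390 []
```

```bash
cat > f6.py <<'E'
from f4 import *
Rg0=np.array([[-1,0,0],[0,0,1],[0,1,0]],float); KT=dict(mtx=k['mtx'],R=Rc,t=tc)
c4=np.array([[-75,-4,0],[-75,-4,100],[60,-4,100],[60,-4,0]])/1000
E=[((0,3),[(222.5,115),(225.4,150),(229.7,200),(233.5,240)]),((1,2),[(422.5,115),(419,150),(414.5,200),(410.5,240)]),((0,1),[(250,106.5),(290,106.5)])]
def M(p): return Ro.from_rotvec(p[3:]).as_matrix()@Rg0,p[:3]
def res(p):
    R,g=M(p); e=proj(KT,c4@R.T+g); o=[]
    for (i,j),L in E:
        d=(e[j]-e[i])/np.linalg.norm(e[j]-e[i])
        o+=[d[0]*(v[1]-e[i][1])-d[1]*(v[0]-e[i][0]) for v in np.array(L,float)]
    return np.r_[o,p[3:]/.03]
r=least_squares(res,np.r_[0,-.05,-.008,0,0,0]); R,g=M(r.x); print(res(r.x).round(1)); print('back centre in tool',((R@[0,.004,.05]+g)*1000).round(1),'tilt',np.degrees(r.x[3:]).round(2))
E
python3 f6.py
```

```text
[-0.1  0.1  0.2 -0.1 -0.1  0.1 -0.1  0.1  0.1 -0.1 -0.   0.1  0.1]
back centre in tool [ 1.1  0.6 -6. ] tilt [-0.01  0.09  0.21]
```

```bash
python3 - <<'E'
from f4 import *
import cv2
P=json.load(open('poses.json')); kk=calibration('wrist'); np.savez('k8.npz',**{n:np.array(kk[n]) for n in ('mtx','R','t')})
X=np.array([[-60,0,71],[60,0,71],[42,80,101.5],[-80,-56,55],[80,-56,55],[80,56,55],[-80,56,55]],float)
u=proj(kk,T(P['housing'],X)); print(u.round(1).tolist())
w=cv2.imread('pics/w8.png')
a=cv2.resize(w[95:305,15:215],None,fx=2.8,fy=2.8,interpolation=cv2.INTER_CUBIC)  # 560x588
W=np.zeros((600,800,3),np.uint8); W[:588,:560]=a
for i in (0,1):
    x,y=np.round(u[i]).astype(int); b=w[max(y-12,0):y+12,max(x-12,0):x+12]; W[i*245:i*245+240,560:800]=cv2.resize(b,(240,240),interpolation=cv2.INTER_CUBIC); print(max(x-12,0),max(y-12,0),b.shape)
cv2.imwrite('pics/p8.png',W)
E
```

```text
[[96.7, 158.8], [115.6, 259.2], [168.3, 258.4], [53.3, 137.8], [82.3, 266.9], [171.1, 268.6], [154.1, 140.1]]
85 147 (24, 24, 3)
104 247 (24, 24, 3)
```

View pics/p8.png

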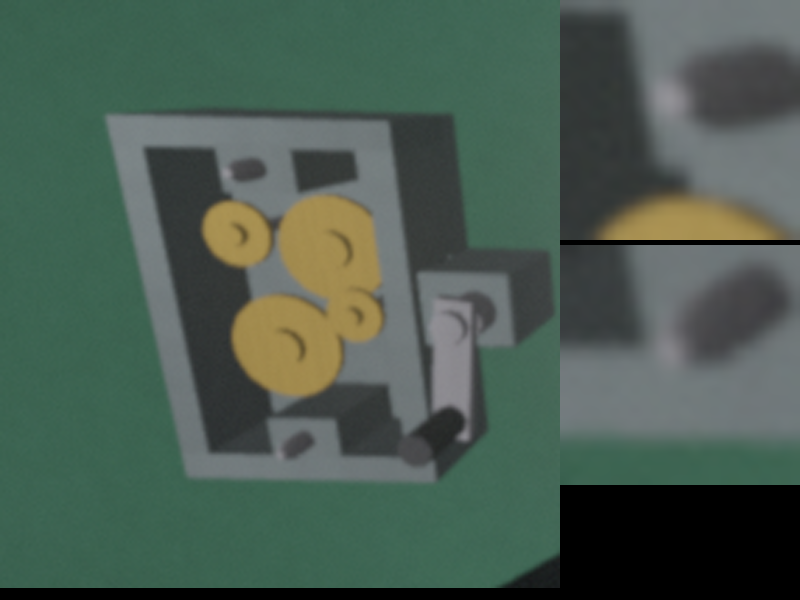

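The housing shows clearly, with its rim corners at (106,114), (389,122), (434,482) and (187,478), and the pins at (228,172) and (283,455). I fit its pose from this closer view.

```bash
python3 - <<'E'
from f4 import *
P=json.load(open('poses.json')); z=np.load('k8.npz'); K8={n:z[n] for n in z.files}
q=lambda L:np.array(L,float)/2.8+[15,95]
rim=np.array([[-80,-56,55],[-80,56,55],[80,56,55],[80,-56,55]],float); ur=q([[106,114],[389,122],[434,482],[187,478]])
pin=np.array([[-60,0,71],[60,0,71]],float); up=np.array([[95.8,156.7],[115.2,257.5]])
post=np.array([[42,80,101.5]]); uo=q([[416,450]])
print('all',fit([(K8,rim,ur),(K8,pin,up),(K8,post,uo)],P['housing'])); a=fit([(K8,pin,up)],P['housing']); print('pins',a)
b=fit([(K8,rim,ur)],P['housing']); print('rim',b)
p,r=fit([(K8,rim,ur),(K8,pin,up),(K8,pin,up)],P['housing']); print(p,np.degrees(p[2])); P['housing']=p.tolist(); json.dump(P,open('poses.json','w'))
E
python3 hous.py
```

```text
all (array([ 0.5193233 , -0.29172419, -0.22130551]), [[[-0.4, -0.0], [-0.4, -0.3], [0.4, -0.0], [-0.4, -0.4]], [[0.1, 0.0], [-0.4, 0.1]], [[3.9, 1.0]]])
pins (array([ 0.51930412, -0.29152774, -0.21588306]), [[[0.0, -0.0], [-0.0, 0.0]]])
rim (array([ 0.51960738, -0.29156258, -0.22280216]), [[[-0.1, 0.1], [-0.0, -0.0], [0.5, 0.2], [-0.3, -0.3]]])
[ 0.51944648 -0.2915452  -0.22070496] -12.645462841702415
q [-0.224 -0.16   1.785  0.003  1.519 -1.598] seat [ 0.5194 -0.2915  0.055 ]
to seat:  (array([ -29.9, -245.8,  169.2]), array([ 0.2 , -0.14,  1.4 ]))
```

```bash
python3 -m creep '[[0,-0.003,-0.02,0,0.2,-0.1,1.4],[0,-0.005,-0.04,0,0,0,0],[0,-0.005,-0.04,0,0,0,0],[0,-0.005,-0.04,0,0,0,0],[0,-0.005,-0.04,0,0,0,0],[0,-0.005,-0.04,0.02,0,0,0],[0,-0.003,-0.026,0.03,0,0,0],[0,0,0,0.04,0,0,0],[0,0,0,0.02,0,0,0],[0,0,0,0,0,0,0],[0,0,0,0,0,0,0]]'; python3 hous.py
```

```text
t: 20.8
tool_pos: [0.5159, -0.2924, 0.1164]
tool_rot: [0.346, 3.121, -0.0]
contact_force: [0.6, -0.2, -4.2]
opening: 0.0101
q [-0.641  0.047  1.771  0.     1.322 -1.991] seat [ 0.5194 -0.2915  0.055 ]
to seat:  (array([-3.2,  1.6, 61.4]), array([-0.01,  0.06, -0.02]))
```

```bash
python3 -m creep '[[0,-0.0043,0.001,0.01,0,0,0],[0,0,0,0.02,0,0,0],[0,0,0,0.012,0,0,0],[0,0,0,0.004,0,0,0],[0,0,0,0,0,0,0],[0,0,0,0,0,0,0]]'; python3 hous.py; python3 - <<'E'
from h import *
o=ctrl.get_obs(); 
for c,x,y in (('scene',0,0),('side',0,0)):
    a=get_image(c); cv2.imwrite(f'pics/{c}9.png',cv2.cvtColor(a,cv2.COLOR_RGB2BGR)); print(c,models.search_frame(c,'cover')[:1])
E
```

```text
t: 21.4
tool_pos: [0.5216, -0.2919, 0.0714]
tool_rot: [0.343, 3.12, -0.003]
contact_force: [-0.1, -0.2, -5.1]
opening: 0.01
q [-0.635  0.105  1.791  0.     1.242 -1.986] seat [ 0.5194 -0.2915  0.055 ]
to seat:  (array([ 2.2, -0.1, 16.4]), array([-0.07,  0.18,  0.08]))
scene [{'extent': [127.8, 170.1, 207.3, 223.8], 'conf': 0.87}]
side [{'extent': [317.3, 316.1, 430.5, 385.5], 'conf': 0.63}]
```

```bash
python3 -m creep '[[0,0.001,-0.0007,0,0,0,0],[0,0,0,0.004,0,0,0],[0,0,0,0.004,0,0,0],[0,0,0,0,0,0,0]]'; python3 hous.py|tail -1; python3 -m creep '[[0,0,0,0.003,0,0,0],[0,0,0,0.003,0,0,0],[0,0,0,0,0,0,0]]'; python3 hous.py | tail -1
```

```text
t: 22.0
tool_pos: [0.5191, -0.2915, 0.0612]
tool_rot: [-0.344, -3.122, -0.0]
contact_force: [-0.5, 0.8, -4.7]
opening: 0.0101
to seat:  (array([-0.3,  0. ,  6.2]), array([ 0.01, -0.01,  0.07]))
t: 22.3
tool_pos: [0.5194, -0.2917, 0.0557]
tool_rot: [0.344, 3.122, -0.0]
contact_force: [-0.0, 0.8, -4.1]
opening: 0.0098
to seat:  (array([0. , 0.2, 0.7]), array([-0.01,  0.03,  0.07]))
```

The holes are over the pins with no side force. I carry on down.

```bash
python3 -m creep '[[0,0,0,0.003,0,0,0],[0,0,0,0,0,0,0]]' | grep -E "pos|force"; for i in 1 2 ; do python3 -m creep '[[0,0,0,0.002,0,0,0],[0,0,0,0,0,0,0]]'| grep -E "pos|force"; done
```

```text
tool_pos: [0.5196, -0.2918, 0.053]
contact_force: [-0.3, 0.2, -4.7]
tool_pos: [0.5197, -0.2919, 0.0512]
contact_force: [0.2, 0.5, -4.0]
tool_pos: [0.5201, -0.2922, 0.0497]
contact_force: [0.1, 0.0, -3.1]
```

```bash
python3 -m creep '[[0,0,0,0.001,0,0,0],[0,0,0,0,0,0,0]]' | grep -E "t:|pos|force"
```

```text
t: 23.1
tool_pos: [0.5201, -0.2923, 0.0494]
tool_rot: [0.344, 3.121, -0.002]
contact_force: [-1.4, 0.9, 0.2]
```

```bash
python3 -m creep '[[0,0,0,0.002,0,0,0],[0,0,0,0,0,0,0]]' | grep -E "t:|pos|force"; python3 -m creep '[[0.3,0,0,-0.001,0,0,0],[0.3,0,0,0,0,0,0],[0.3,0,0,0,0,0,0],[0.3,0,0,0,0,0,0]]'; python3 -m creep '[[0.3,0,0,-0.01,0,0,0],[0.3,0,0,-0.03,0,0,0],[0.3,0,0,-0.04,0,0,0],[0.3,0,0,-0.04,0,0,0],[0.3,0,0,-0.03,0,0,0],[0,0,0,0,0,0,0],[0,0,0,0,0,0,0],[0,0,0,0,0,0,0],[0,0,0,0,0,0,0]]'; python3 - <<'E'
from hous import *
k=calibration('wrist'); o=ctrl.get_obs(); w=cv2.cvtColor(get_image('wrist'),cv2.COLOR_RGB2BGR); cv2.imwrite('pics/w10.png',w); print(models.search_frame('wrist','cover')[:1])
print('latch',models.search_frame('wrist','latch')[:2], models.search_frame('wrist','latch_post')[:2])
for zz in (63,71,79): print(zz,proj(k,T(hp,[[-75,-50,zz],[-75,50,zz],[75,50,zz],[75,-50,zz]])).round(1).tolist())
print('post pred',proj(k,T(hp,[[42,80,101.5],[0,80,71.5],[54,80,71.5]])).round(1).tolist())
for c in('scene','side'):
    cv2.imwrite(f'pics/{c}10.png',cv2.cvtColor(get_image(c),cv2.COLOR_RGB2BGR)); K=calibration(c)
    print(c,'post',models.search_frame(c,'latch_post')[:2], proj(K,T(hp,[[42,80,101.5],[42,80,71.5]])).round(1).tolist())
E
python3 hous.py
```

```text
t: 23.3
tool_pos: [0.5201, -0.2923, 0.0493]
tool_rot: [0.344, 3.122, -0.001]
contact_force: [-7.7, 3.5, 10.5]
t: 23.7
tool_pos: [0.5199, -0.292, 0.0473]
tool_rot: [0.344, 3.121, -0.001]
contact_force: [-0.4, 0.7, -0.2]
opening: 0.0258
t: 24.6
tool_pos: [0.5187, -0.2912, 0.1953]
tool_rot: [-0.344, -3.121, -0.002]
contact_force: [-0.5, -0.5, 0.2]
opening: -0.0001
[{'extent': [271.5, 114.4, 374.0, 254.5], 'conf': 0.55}]
latch [{'extent': [381.2, 179.9, 409.5, 249.1], 'conf': 0.68}] [{'extent': [384.5, 180.7, 410.1, 246.9], 'conf': 0.92}]
63 [[270.0, 114.3], [372.6, 114.4], [366.1, 254.8], [276.5, 254.8]]
71 [[268.6, 114.2], [374.0, 114.3], [367.2, 258.1], [275.4, 258.1]]
79 [[267.1, 114.1], [375.5, 114.2], [368.3, 261.5], [274.3, 261.5]]
post pred [[404.6, 241.3], [399.9, 191.3], [396.2, 240.5]]
scene post [{'extent': [382.7, 178.3, 463.1, 250.8], 'conf': 0.72}, {'extent': [187.2, 197.0, 210.7, 222.8], 'conf': 0.68}] [[189.4, 208.2], [192.6, 217.5]]
side post [{'extent': [355.0, 296.0, 391.9, 318.0], 'conf': 0.55}, {'extent': [283.0, 212.7, 370.4, 265.1], 'conf': 0.16}] [[387.4, 293.5], [385.6, 305.7]]
q [-0.637 -0.011  1.692  0.     1.46  -1.988] seat [ 0.5194 -0.2915  0.055 ]
to seat:  (array([  0.4,   0.4, 142.3]), array([-0.03,  0.07,  0.07]))
```

The cover is seated: wrist extent 271–374 × 114–254, predicted for its top at 63 mm 270–373 × 114–255. Now I locate the latch post accurately.

```bash
python3 - <<'E'
from hous import *
z=np.load('k8.npz'); K={n:z[n] for n in z.files}
def back(K,u,zz):
    d=np.array(K['R']).T@np.linalg.solve(K['mtx'],[u[0],u[1],1]); C=-np.array(K['R']).T@K['t']; return C+d*(zz-C[2])/d[2]
def inh(X): v=X-[hp[0],hp[1],0]; return np.array([v@ex,v@ey])*1000
p=inh(back(K,[163.6,255.7],.1015)); print('post w8',p,np.degrees(np.arctan2(-(p[1]-80),p[0])))
# dark post top in new wrist picture
k=calibration('wrist'); w=cv2.imread('pics/w10.png'); g=w.max(2); m=(g<75).astype(np.uint8); m[:, :375]=0; m[:, 430:]=0; m[:215]=0; m[270:]=0
n,l,st,c=cv2.connectedComponentsWithStats(m); print(st[1:].tolist(),c[1:].round(1).tolist())
o=ctrl.get_obs(); print('tcp in housing',inh(np.array(o['tool_pos'])),o['t'])
E
```

```text
post w8 [40.85257119 75.76180535] 5.922884826608879
[[393, 225, 11, 10, 55]] [[397.1, 229.8]]
tcp in housing [ 0.20786907 -0.27542662] 25.0
```

```bash
python3 -m creep '[[0,-0.01,0.028,0,0,0,0],[0,-0.016,0.04,0,0,0,0],[0,-0.016,0.04,0,0,0,0],[0,0,0,0.04,0,0,0],[0,0,0,0.04,0,0,0],[0,0,0,0.03,0,0,0],[0,0,0,0.019,0,0,0],[0,0,0,0,0,0,0],[0,0,0,0,0,0,0]]' 40; python3 - <<'E'
from hous import *
o=ctrl.get_obs(); v=np.array(o['tool_pos']); print((v-[hp[0],hp[1],0])@ex*1000,(v-[hp[0],hp[1],0])@ey*1000,v[2])
print([(d['extent'],d['conf']) for d in models.search_frame('scene','latch_post')[:0]])
E
```

```text
t: 25.9
tool_pos: [0.5845, -0.1958, 0.0688]
tool_rot: [0.344, 3.121, -0.001]
contact_force: [-1.0, -0.2, 0.8]
opening: -0.0
42.52464001537286 107.64423729272514 0.06879762202112277
[]
```

```bash
python3 -m creep '[[0,-0.0015,-0.0106,0,0,0,0],[0,-0.0016,-0.005,0,0,0,0],[0,-0.0017,-0.005,0,0,0,0],[0,-0.0008,-0.0053,0,0,0,0],[0,-0.0008,-0.0053,0,0,0,0],[0,0,0,0,0,0,0]]'; python3 - <<'E'
from h import *
cv2.imwrite('pics/scene11.png',cv2.cvtColor(get_image('scene'),cv2.COLOR_RGB2BGR)); print(models.search_frame('scene','latch')[:2])
E
```

```text
t: 26.55
tool_pos: [0.583, -0.2281, 0.0689]
tool_rot: [-0.345, -3.122, 0.001]
contact_force: [-4.5, 2.3, 5.2]
opening: -0.0003
[{'extent': [184.8, 197.6, 209.5, 222.5], 'conf': 0.66}]
```

```bash
python3 -m creep '[[0,0,0,-0.005,0,0,0],[0,0,0,0,0,0,0]]'; python3 -m creep '[[0,0.002,-0.0068,0,0,0,0],[0,0.0019,-0.0068,0,0,0,0],[0,0,0,0,0,0,0]]'; python3 - <<'E'
from h import *
cv2.imwrite('pics/scene12.png',cv2.cvtColor(get_image('scene'),cv2.COLOR_RGB2BGR)); print(models.search_frame('scene','latch')[:2])
cv2.imwrite('pics/side12.png',cv2.cvtColor(get_image('side'),cv2.COLOR_RGB2BGR)); print(models.search_frame('side','latch')[:2])
P=json.load(open('poses.json')); K,D=calibration('scene'),calibration('side')
for a in (6,35,50,65,90):
    r=np.radians(a); X=[[42*np.cos(r),80-42*np.sin(r),101.5],[54*np.cos(r),80-54*np.sin(r),68]]
    print(a,proj(K,T(P['housing'],X)).round(0).tolist(),proj(D,T(P['housing'],X)).round(0).tolist())
E
```

```text
t: 26.85
tool_pos: [0.5847, -0.228, 0.0742]
tool_rot: [0.343, 3.119, -0.003]
contact_force: [-0.3, -0.1, 0.3]
opening: 0.0001
t: 27.15
tool_pos: [0.5766, -0.2409, 0.0734]
tool_rot: [0.345, 3.121, -0.002]
contact_force: [0.4, -0.3, 0.3]
opening: 0.0
[{'extent': [180.3, 198.5, 210.8, 216.8], 'conf': 0.47}, {'extent': [317.7, 295.5, 360.1, 341.7], 'conf': 0.21}]
[{'extent': [352.2, 303.8, 390.4, 329.7], 'conf': 0.75}]
6 [[188.0, 208.0], [188.0, 222.0]] [[388.0, 296.0], [393.0, 310.0]]
35 [[181.0, 203.0], [180.0, 216.0]] [[385.0, 306.0], [390.0, 324.0]]
50 [[180.0, 199.0], [178.0, 211.0]] [[381.0, 311.0], [385.0, 330.0]]
65 [[180.0, 195.0], [178.0, 206.0]] [[375.0, 314.0], [378.0, 334.0]]
90 [[182.0, 189.0], [181.0, 198.0]] [[364.0, 317.0], [363.0, 338.0]]
```

The network boxes show the latch turning with the finger, at about 45° now. I carry on to the stop.

```bash
python3 -m creep '[[0,0.0047,-0.0063,0,0,0,0],[0,0.0047,-0.0063,0,0,0,0],[0,0.0052,-0.0043,0,0,0,0],[0,0.0052,-0.0043,0,0,0,0],[0,0,0,0,0,0,0]]'; python3 -m creep '[[0,0.0037,-0.002,0,0,0,0],[0,0.0037,-0.002,0,0,0,0],[0,0,0,0,0,0,0]]'; python3 - <<'E'
from hous import *
o=ctrl.get_obs(); v=np.array(o['tool_pos'])-[hp[0],hp[1],0]; print(v@ex*1000,v@ey*1000)
for c in('scene','side'): get_image(c); print(c,models.search_frame(c,'latch')[:1],models.search_frame(c,'latch_post')[:1])
E
```

```text
t: 27.85
tool_pos: [0.5522, -0.257, 0.0735]
tool_rot: [0.345, 3.121, -0.002]
contact_force: [0.1, 0.4, 0.4]
opening: 0.0001
t: 28.15
tool_pos: [0.5446, -0.2587, 0.0735]
tool_rot: [0.344, 3.121, -0.001]
contact_force: [0.3, 0.4, 0.2]
opening: 0.0002
17.310395683950823 37.52272808918764
scene [{'extent': [181.3, 186.4, 209.2, 209.8], 'conf': 0.69}] [{'extent': [178.9, 188.6, 210.8, 208.7], 'conf': 0.68}]
side [{'extent': [354.2, 304.8, 370.2, 340.3], 'conf': 0.81}] [{'extent': [354.6, 304.0, 369.5, 338.8], 'conf': 0.89}]
```

```bash
for i in 1 2 3 4; do python3 -m creep '[[0,0.002,0,0,0,0,0],[0,0,0,0,0,0,0]]' | grep -E "pos|force"; done
```

```text
tool_pos: [0.5433, -0.2584, 0.0737]
contact_force: [1.5, -0.8, 0.3]
tool_pos: [0.5421, -0.2582, 0.0743]
contact_force: [3.8, -0.5, 0.5]
tool_pos: [0.5398, -0.2579, 0.0756]
contact_force: [0.7, 0.7, 6.6]
tool_pos: [0.5379, -0.2577, 0.0756]
contact_force: [0.7, 0.8, 6.0]
```

The finger rode up onto the post's top because it overlapped it too little. I lift off, go back, come lower and push again.

```bash
python3 -m creep '[[0,0,0,-0.02,0,0,0],[0,-0.018,0,0,0,0,0],[0,0,0,0.015,0,0,0],[0,0,0,0.015,0,0,0],[0,0,0,0.004,0,0,0],[0,0,0,0,0,0,0]]'; python3 - <<'E'
from hous import *
o=ctrl.get_obs(); v=np.array(o['tool_pos'])-[hp[0],hp[1],0]; print(v@ex*1000,v@ey*1000)
for c in('scene','side'): get_image(c); print(c,models.search_frame(c,'latch')[:1])
E
python3 -m creep '[[0,0.003,0,0,0,0,0],[0,0.003,0,0,0,0,0],[0,0,0,0,0,0,0]]' | grep -E "pos|force"; python3 -m creep '[[0,0.002,0,0,0,0,0],[0,0,0,0,0,0,0]]' | grep -E "pos|force"
```

```text
t: 29.85
tool_pos: [0.5523, -0.2596, 0.0562]
tool_rot: [-0.344, -3.119, -0.003]
contact_force: [-0.2, 1.1, -0.8]
opening: 0.0002
25.082139111953094 38.41647291507809
scene [{'extent': [131.3, 183.0, 216.0, 246.4], 'conf': 0.69}]
side [{'extent': [354.7, 304.7, 367.7, 340.9], 'conf': 0.69}]
tool_pos: [0.5486, -0.2595, 0.0597]
contact_force: [0.3, -0.2, -0.1]
tool_pos: [0.5468, -0.2591, 0.0595]
contact_force: [0.3, 0.2, -0.8]
```

```bash
for i in 1 2 3 4 5; do python3 -m creep '[[0,0.002,0,0,0,0,0],[0,0,0,0,0,0,0]]' | grep -E "pos|force"; done
```

```text
tool_pos: [0.5449, -0.2587, 0.0594]
contact_force: [-0.8, -0.2, 0.1]
tool_pos: [0.5446, -0.2586, 0.0597]
contact_force: [5.5, -1.6, -3.7]
tool_pos: [0.5445, -0.2586, 0.0599]
contact_force: [13.2, -3.3, -7.5]
tool_pos: [0.5444, -0.2585, 0.0601]
contact_force: [17.7, -3.5, -11.6]
tool_pos: [0.5443, -0.2585, 0.0603]
contact_force: [24.6, -6.2, -15.9]
```

The latch is on a firm stop: 25 N with no movement. I back off, rise clear, and make the final checks.

```bash
python3 -m creep '[[0,-0.01,0,0,0,0,0],[0,-0.012,0,0,0,0,0],[0,0,0,0,0,0,0],[0,0,0,-0.03,0,0,0],[0,0,0,-0.04,0,0,0],[0,0,0,-0.04,0,0,0],[0,0,0,-0.04,0,0,0],[0.3,0,0,0,0,0,0],[0.3,0,0,0,0,0,0],[0.3,0,0,0,0,0,0]]'; python3 - <<'E'
from hous import *
k=calibration('wrist'); w=get_image('wrist'); cv2.imwrite('pics/w13.png',cv2.cvtColor(w,cv2.COLOR_RGB2BGR)); print(models.search_frame('wrist','cover')[:1],models.search_frame('wrist','latch')[:1])
print('cover pred',proj(k,T(hp,[[-75,-50,63],[-75,50,63],[75,50,63],[75,-50,63]])).round(0).tolist())
for a in (1.35,1.45,1.57): print(a,'post, bar end, pivot',proj(k,T(hp,[[42*np.cos(a),80-42*np.sin(a),101.5],[54*np.cos(a),80-54*np.sin(a),71.5],[0,80,71.5]])).round(0).tolist())
for c in('scene','side'):
    get_image(c)
    for n in ('latch','cover','dial_plate','oil_jar','brass_wheel','case_ring','screwdriver'): print(c,n,[(np.round(d['extent']).tolist(),round(d['conf'],2)) for d in models.search_frame(c,n)[:1]])
print(ctrl.get_obs()['t'])
E
```

```text
t: 32.55
tool_pos: [0.5574, -0.2611, 0.2076]
tool_rot: [-0.344, -3.121, -0.001]
contact_force: [0.1, 0.4, -0.3]
opening: 0.0259
[{'extent': [235.4, 84.9, 335.1, 224.1], 'conf': 0.9}] [{'extent': [312.8, 150.2, 373.5, 170.1], 'conf': 0.96}]
cover pred [[232.0, 81.0], [334.0, 81.0], [332.0, 225.0], [243.0, 225.0]]
1.35 post, bar end, pivot [[323.0, 173.0], [311.0, 170.0], [362.0, 159.0]]
1.45 post, bar end, pivot [[322.0, 169.0], [310.0, 165.0], [362.0, 159.0]]
1.57 post, bar end, pivot [[321.0, 163.0], [310.0, 159.0], [362.0, 159.0]]
scene latch [([180.0, 187.0, 212.0, 208.0], 0.8)]
scene cover [([132.0, 171.0, 209.0, 231.0], 0.59)]
scene dial_plate []
scene oil_jar [([402.0, 295.0, 431.0, 329.0], 0.63)]
scene brass_wheel [([247.0, 310.0, 290.0, 355.0], 0.89)]
scene case_ring [([318.0, 297.0, 362.0, 342.0], 0.94)]
scene screwdriver [([145.0, 287.0, 226.0, 298.0], 0.63)]
side latch [([355.0, 304.0, 370.0, 337.0], 0.79)]
side cover [([318.0, 324.0, 428.0, 398.0], 0.82)]
side dial_plate [([246.0, 163.0, 302.0, 187.0], 0.69)]
side oil_jar [([356.0, 154.0, 380.0, 182.0], 0.69)]
side brass_wheel [([425.0, 226.0, 454.0, 247.0], 0.85)]
side case_ring [([381.0, 199.0, 385.0, 216.0], 0.6)]
side screwdriver [([437.0, 272.0, 492.0, 347.0], 0.62)]
33.5
```

```bash
python3 -c "
from station import finish_job
print(finish_job())"
```

```text
the job is handed in; nothing more can be done
None
```

The housing is closed and the job is handed in at about 33.5 s of the 61 s: the cover is seated over both pins and released, and the latch is turned in to its stop. One step did not go as asked.

**What went wrong:** I gripped the cover's top edge too shallowly, because the real fingertips sit about 20 mm behind the reported TCP. The cover slipped out while I was lifting it from the rack and fell beside the rack, grip up. I picked it up by the grip instead and carried it to the wooden stand that way, so it was not carried there by its top edge.

**What I did after that:**
- **Stand:** I leaned the cover on the board and lip with the grip outwards, let go and backed right off. The wrist view then matched the predicted pose to within 2 px.
- **Housing:** I took the cover again by the grip, lowered it over both pins with almost no side force until it bottomed on the rim, and let go.
- **Latch:** I turned it only after releasing the cover. On the first push the finger rode up over the post, so I pushed again from lower down. It met a firm stop at about 25 N.

**Last checks:**
- **Latch:** The wrist view shows the bar pointing straight in over the cover's edge.
- **Cover:** Right after release its outline fitted the seated prediction to about 1.5 px. In the final view one edge was 4 px off, and the outline looked slightly small, not large as a raised cover would.
- **Other things on the bench:** The jar, brass wheel and screwdriver were found by both cameras. The network missed the dial plate in the scene view but found it in the side view at its old place. It saw only part of the case ring in the side view but found it whole in the scene view.

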